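# Turn the tool pot mouth-up and set it against the bench rail

### The arm

A 7-joint arm with a two-finger parallel gripper is mounted at the origin on the work surface. World frame = base frame: x ahead of the robot, y to its left, z up, the work surface at z = 0. Lengths are in m, angles in degrees, forces in N, time in s.
With the tool pointing down it reaches from about 0.425 to 1.025 m from the base axis. Payload 9.4 kg.
Tool frame: the origin (TCP) lies midway between the tips of the shut fingers; the grasp point (between the pads) lies 19 mm behind it (pinch_z is the distance from the TCP to the grasp point, in m); z points along the fingers, y is the line along which they close (so a half turn about z gives the same grasp; the last joint's range is limited). The gripper opens to 85 mm and grips with 20 to 120 N. Pads are 22 mm wide; open, the fingers measure 114 mm over their backs; the gripper's body (76 mm by 85 mm) begins 54 mm behind the grasp point. The pads swing forward as they close: fully open they stand 13 mm farther back than shut.
Start: joints at [-69.998, 34.337, -0.143, 91.639, 0.103, 54.024, -4.572], TCP at [0.299, 0.66, 0.231] pointing down, gripper open.
Joint ranges: [-147.43, 147.43], [-19.82, 112.94], [-74.19, 73.91], [6.32, 146.72], [-59.91, 239.91], [6.04, 106.73], [-150.56, 150.56]. Speed limits (degrees/s): [127.2, 127.2, 172.46, 172.46, 180, 180, 180].

### API

Orientations are given as a 3x3 rotation matrix whose columns are the frame's x, y, z axes.
In Python, from rig import read_state, grab_frame, camera_params, close_job, regions_of, place_of, pinch_z gives the robot as it stands.
- The arm moves only by the tool jog_arm, never from a script. Its argument "commands" is text: rows parted by semicolons, each of 7 numbers parted by spaces: the shift along the tool's x, y, z in cm, then the turn, a rotation vector about the tool's x, y, z in rad, then the opening, from -1 (shut) to 1 (fully open). In form: dx dy dz ax ay az hand; .... A call has 1 to 5 rows; each row shifts and turns the commanded pose from where the row before left it, along the tool's axes as they then stand; what a row does not reach is not made up. A row lasts 1/12 s, in which the tool goes at most 41.7 mm and 7.16 degrees, less where a joint would pass 70% of its speed; a pose out of reach is approached as far as the arm can. A call is refused whole if a number of a shift passes 4.17 or a number of a turn 0.125, either way. A call with a gripper value outside its range is refused whole. The fingers move at their own pace and stop on an object; the grip force is fixed at half the most. Time passes only in rows, so rows that do not move let the fingers close. It gives the time, the measured TCP pose, the force, the opening and the grip force at its end, in the units of the state.
- read_state(): the state, without advancing time (a new reading comes with each control period).
- grab_frame(name): name is "scene" or "top"; returns the picture (420x560x3 uint8, red, green, blue); there is no depth.
- camera_params(name): a dict with "intrinsics" (3x3 intrinsics, pixels), "k1" (the pictures are not rectified: a ray, as slopes to the right and down, at radius r is drawn at 1 + k1 r^2 times it, then the intrinsics apply), "R" (3x3) and "t" (3): a world point X has camera coordinates R X + t. Camera axes: x right, y down, z forward; pixel columns grow to the right and rows downward; lengths in m; the calibration is good to about 2 mm. A picture is of the moment at which its call begins. camera_params takes no time and is no camera call.
- close_job(): hands the job in; it is judged then, once.
Trained networks look in the newest picture that a camera, given by its name, has taken for a name from the list of things; names that differ only in an ending like _2 or _b are one class to them, and where a whole thing is asked for, a point or a joint stands for the part that bears it (a point fixed in the world has none). Each returns a list of dicts, best first, with "p" (0 to 1); they miss things now and then, are a little off and sometimes report something else, mostly with a low value. They report only what shows in the picture. A call takes as long as a camera call.
- regions_of(camera, label): "pixels" (420x560 bool, what is visible of it) and "extent" ([left, top, right, bottom] in pixels, round what is visible of it).
- place_of(camera, label): "point" ([column, row] in pixels: a listed point, or the origin of a listed thing).
The state is a dict: "time_s": time; "q": joint angles; "joint_vel": joint speeds; "joint_efforts": joint torques, N m; "position": TCP position; "tool_rot": TCP orientation; "ft_force": force on the tool from outside, world axes, zero at the start; "torque": the same for the moment, N m; "width": finger opening in m; "grip_force": force on a finger pad.
Only numpy, scipy, OpenCV 4.12 (cv2) and the standard library are available. Lean on these libraries where they do the work, as an engineer would, in place of code of your own. Each camera call takes 0.05 s, during which the arm holds its last target. There are 200 camera calls.

### The job

The square green tool pot stands upside down on the bench and is too wide to grip: tip it over onto its side, then hook it up by its mouth so that it stands mouth-up, and slide it sideways until one flat side is flush against the dark steel rail, well within the rail's length. Keep the pot on the bench all the while (do not lift it clear), and leave the red tin, the orange bin and the steel round bar where they are.

Things in the scene. Friction and masses are not known exactly. Their poses are not given: they have to be found in the camera images.
- pot: pot of square box section: outside 88 x 88 mm, 120 mm long, walls 5 mm, green; one end open, the other closed by a flush 6 mm bare aluminium plate; about 0.6 kg. Origin: centre of the mouth, in the rim plane. +z runs from mouth to closed end (up while the pot is upside down, down once mouth-up); x and y are square to the sides.
- pot_middle (a point): middle of the pot: on its axis, 60 mm from the mouth plane
- pot_base (a point): centre of the outside of the pot's closed end, 120 mm from the mouth plane
- rail: dark steel stop rail bolted to the bench to the left or right of the pot, running away from the robot: 300 mm long (x), 25 mm thick (y), 40 mm high. Origin: centre of its underside, on the bench; x points away from the robot along the rail. The pot belongs against its long face on the side where the pot starts (12.5 mm from the centre line).
- tin: closed can with a red band, 80 mm across, 90 mm high, standing beyond the pot; origin at the centre of its underside
- bin: open orange plastic bin 160 x 100 mm, 60 mm high, on the other side of the bench from the rail; origin at the centre of its underside, x along its length
- roundbar: steel round bar offcut, 60 mm across, 70 mm high, standing on end beyond the pot; origin at the centre of its underside

How it is judged:
By the outcome, as a careful person would: the job done as asked, in the order asked, and still so for the second after the job is handed in, with the robot touching nothing.
It also fails if it takes over 72 s, if anything falls off the work surface, if the arm or the gripper's body presses on something with over 40 N, if the wrist force passes 120 N, or if a joint passes its speed limit or range.

## Working session

There is one attempt and no reset: what is moved stays moved. The work goes in short steps, Python scripts to look and compute and a tool call to move; the robot and the scene stay as the last step left them, time stands still between calls to the robot, and variables do not carry over. Pictures are saved under pics/ and viewed, at most 10 in all, crops included, and the job is handed in when it is done.

Besides the shell and the picture viewer there is one more tool, called after "Emit:" as name(argument=value, ...) on one line, values as JSON. jog_arm: Moves the arm, as the interface text tells. Its arguments: {"type":"object","properties":{"commands":{"type":"string"}},"required":["commands"]}

```bash
ls; mkdir -p pics; cat > h.py <<'E'
import numpy as np, cv2
from rig import *
def ray(cam,px):
    c=camera_params(cam);K=np.array(c["intrinsics"]);R=np.array(c["R"]);t=np.array(c["t"])
    d=(np.array(px)-K[:2,2])/np.array([K[0,0],K[1,1]]);u=d.copy()
    for _ in range(20): u=d/(1+c["k1"]*(u@u))
    return -R.T@t, R.T@np.r_[u,1]
def at(cam,px,z):
    o,d=ray(cam,px);return o+d*(z-o[2])/d[2]
def proj(cam,X):
    c=camera_params(cam);K=np.array(c["intrinsics"]);p=np.array(c["R"])@X+np.array(c["t"]);u=p[:2]/p[2]
    u=u*(1+c["k1"]*(u@u));return K[:2,:2]@u+K[:2,2]
def save(cam,n): 
    im=grab_frame(cam);cv2.imwrite("pics/"+n+".png",im[:,:,::-1]);return im
E
python3 - <<'E'
from h import *
for c in("scene","top"):
    save(c,c+"0");print(c,ray(c,[280,210]))
    for l,z in(("pot",0),("pot_base",.12),("rail",0),("tin",0),("bin",0),("roundbar",0)):
        print(l,[(np.round(r["p"],2),np.round(r["point"]),at(c,r["point"],z).round(3)) for r in place_of(c,l)[:2]])
a=cv2.imread("pics/scene0.png");b=cv2.imread("pics/top0.png")
print(read_state()["tool_rot"],pinch_z)
E
```

```text
pics
scene (array([1.08680875, 0.37832988, 1.04537411]), array([-0.39663198, -0.32921466, -0.85693025]))
pot [(np.float64(0.7), array([293., 211.]), array([0.579, 0.009, 0.   ]))]
pot_base [(np.float64(0.63), array([297., 189.]), array([0.577, 0.014, 0.12 ]))]
rail [(np.float64(0.65), array([394., 275.]), array([0.563, 0.35 , 0.   ]))]
tin [(np.float64(0.65), array([295., 271.]), array([0.727, 0.132, 0.   ]))]
bin [(np.float64(0.85), array([214., 143.]), array([ 0.544, -0.36 ,  0.   ]))]
roundbar [(np.float64(0.65), array([217., 222.]), array([ 0.754, -0.139,  0.   ]))]
top (array([0.46552952, 0.01518659, 1.3973193 ]), array([ 0.12316934, -0.01740959, -0.99223616]))
pot [(np.float64(0.89), array([276., 234.]), array([ 0.569, -0.001,  0.   ])), (np.float64(0.33), array([276., 232.]), array([0.573, 0.001, 0.   ]))]
pot_base [(np.float64(0.79), array([274., 230.]), array([0.57 , 0.006, 0.12 ]))]
rail [(np.float64(0.59), array([156., 231.]), array([0.566, 0.354, 0.   ]))]
tin [(np.float64(0.56), array([235., 180.]), array([0.727, 0.126, 0.   ]))]
bin [(np.float64(0.6), array([393., 243.]), array([ 0.549, -0.347,  0.   ]))]
roundbar [(np.float64(0.96), array([322., 178.]), array([ 0.738, -0.132,  0.   ]))]
[[-9.10712387e-01  4.13041091e-01  6.53343638e-05]
 [ 4.13041092e-01  9.10712389e-01  3.67941214e-06]
 [-5.79810662e-05  3.03366632e-05 -9.99999998e-01]] 0.0187
```

View pics/scene0.png

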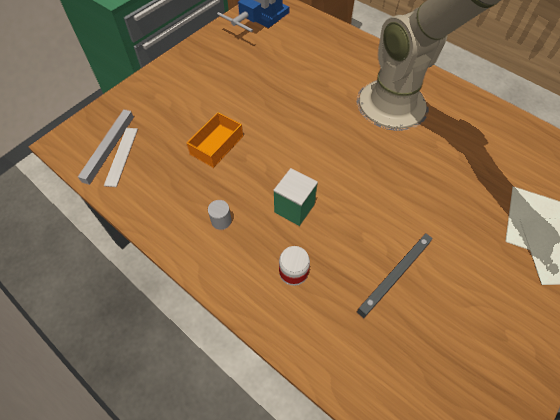

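View pics/top0.png

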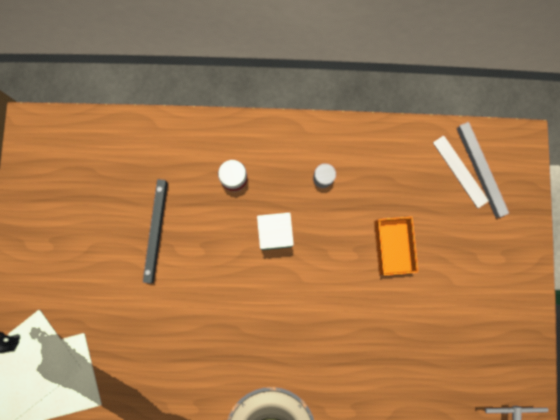

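The pot's white plate is at about (275,230) in top view and (295,187) in the scene view. The rail is on its left (+y), the tin and bar are beyond it, and the bin is on the right. I'll tip it toward the rail, then check that the tool can point toward +y there.

Emit:
jog_arm(commands="-2.8 -3 0 0 0 0 1;-2.8 -3 0 0 0 0 1;-2.8 -3 0 0 0 0 1;-2.8 -3 0 0 0 0 1;-2.8 -3 0 0 0 0 1")

```text
time_s: 1.12
position: [0.3653, 0.464, 0.2314]
tool_rot: [[-0.911, 0.413, 0.0], [0.413, 0.911, 0.0], [-0.0, 0.0, -1.0]]
ft_force: [0.7, 1.1, -0.2]
width: 0.0851
grip_force: 0.0
```

Emit:
jog_arm(commands="-2.8 -3 0 0 0 0 1;-2.8 -3 0 0 0 0 1;-2.8 -3 0 0 0 0 1;-2.8 -3 0 0 0 0 1;-2.8 -3 0 0 0 0 1")

```text
time_s: 1.53
position: [0.4309, 0.2696, 0.2316]
tool_rot: [[-0.911, 0.413, 0.001], [0.413, 0.911, 0.0], [-0.0, 0.001, -1.0]]
ft_force: [0.4, 1.2, -0.1]
width: 0.0855
grip_force: 0.0
```

Emit:
jog_arm(commands="-2.8 -3 0 0 0 0 1;-2.8 -3 0 0 0 0 1;-2.8 -3 0 0 0 0 1;-2.8 -3 0 0 0 0 1;-2.8 -3 0 0 0 0 1")

```text
time_s: 1.95
position: [0.4965, 0.075, 0.2317]
tool_rot: [[-0.911, 0.413, 0.001], [0.413, 0.911, 0.0], [-0.001, 0.001, -1.0]]
ft_force: [1.1, 0.8, 0.2]
width: 0.0854
grip_force: 0.0
```

Emit:
jog_arm(commands="-2.8 -3 0 0 0 0 1;-2.8 -3 0 0 0 0 1;-2.8 -3 0 0 0 0 1;-2.8 -3 0 0 0 0 1;-2.8 -3 0 0 0 0 1")

```text
time_s: 2.37
position: [0.5621, -0.1196, 0.2316]
tool_rot: [[-0.911, 0.413, 0.001], [0.413, 0.911, -0.0], [-0.001, 0.0, -1.0]]
ft_force: [1.6, 0.7, 0.6]
width: 0.0853
grip_force: 0.0
```

Emit:
jog_arm(commands="0 0 0 0 0 0.115 1;0 0 0 0 0 0.115 1;0 0 0 0 0 0.115 1;0 0 0 0 0 0.115 1;0 0 0 0 0 0.115 1")

```text
time_s: 2.78
position: [0.5617, -0.1177, 0.2314]
tool_rot: [[-0.534, 0.845, 0.0], [0.845, 0.534, 0.0], [-0.0, 0.0, -1.0]]
ft_force: [-0.5, 1.3, 0.0]
width: 0.0854
grip_force: 0.0
```

Emit:
jog_arm(commands="0 0 0 0 0 0.115 1;0 0 0 0 0 0.115 1;0 0 0 0 0 0.115 1;0 0 0 0 0 0.115 1;0 0 0 0 0 0.11 1")

```text
time_s: 3.2
position: [0.5618, -0.1174, 0.2315]
tool_rot: [[0.006, 1.0, 0.001], [1.0, -0.006, 0.0], [0.0, 0.001, -1.0]]
ft_force: [-0.6, -0.5, 0.2]
width: 0.0857
grip_force: 0.0
```

```bash
python3 - <<'E'
from h import *
s=read_state();print(s["time_s"],np.round(s["q"],1),np.round(s["position"],4),np.round(s["tool_rot"],3),s["ft_force"])
grab_frame("top")
# pot yaw from red-free: white/grey plate region
for l in("pot","rail"):
    r=regions_of("top",l)[0];m=r["pixels"].astype(np.uint8)
    c=max(cv2.findContours(m,0,1)[0],key=cv2.contourArea);b=cv2.boxPoints(cv2.minAreaRect(c))
    print(l,r["p"],[at("top",p,.12 if l=="pot" else .04).round(3)[:2] for p in b])
im=cv2.imread("pics/top0.png");hsv=cv2.cvtColor(im,cv2.COLOR_BGR2HSV)
m=((hsv[...,1]<50)&(hsv[...,2]>150)).astype(np.uint8);m[:, :250]=0;m[:,310:]=0;m[:205]=0;m[260:]=0
c=max(cv2.findContours(m,0,1)[0],key=cv2.contourArea);b=cv2.boxPoints(cv2.minAreaRect(c))
P=[at("top",p,.12)[:2] for p in b];print(np.round(P,3),np.mean(P,0),[np.degrees(np.arctan2(*(P[i+1]-P[i])[::-1])) for i in range(3)])
E
```

```text
3.2 [ -9.9  25.2  22.7 112.8 -13.6  44.5  20.3] [ 0.5618 -0.1174  0.2315] [[ 0.006  1.     0.001]
 [ 1.    -0.006  0.   ]
 [ 0.     0.001 -1.   ]] [-0.63418597 -0.47267562  0.18693542]
pot 0.76 [array([0.61 , 0.053]), array([ 0.621, -0.037]), array([ 0.524, -0.048]), array([0.514, 0.041])]
rail 0.83 [array([0.416, 0.379]), array([0.717, 0.353]), array([0.713, 0.318]), array([0.413, 0.344])]
[[ 0.607  0.055]
 [ 0.618 -0.033]
 [ 0.529 -0.044]
 [ 0.518  0.043]] [0.56799123 0.00504199] [np.float64(-82.49562812891023), np.float64(-172.84228662222986), np.float64(97.37887658498636)]
```

Emit:
jog_arm(commands="0 0 0 0 0.105 0 1;0 0 0 0 0.105 0 1;0 0 0 0 0.105 0 1;0 0 0 0 0.105 0 1;0 0 0 0 0.105 0 1")

```text
time_s: 3.77
position: [0.5622, -0.118, 0.2325]
tool_rot: [[-0.006, 1.0, 0.003], [0.863, 0.003, 0.505], [0.505, 0.005, -0.863]]
ft_force: [-0.6, 0.3, -0.2]
width: 0.085
grip_force: 0.0
```

Emit:
jog_arm(commands="0 0 0 0 0.105 0 1;0 0 0 0 0.105 0 1;0 0 0 0 0.105 0 1;0 0 0 0 0.105 0 1;0 0 0 0 0.105 0 1")

```text
time_s: 4.18
position: [0.5618, -0.1188, 0.2319]
tool_rot: [[-0.005, 1.0, 0.002], [0.494, 0.001, 0.87], [0.87, 0.005, -0.494]]
ft_force: [0.5, 0.9, -0.0]
width: 0.0854
grip_force: 0.0
```

```bash
python3 - <<'E'
from h import *
s=read_state();print(s["time_s"],np.round(s["q"],1),np.round(s["position"],4),np.round(s["tool_rot"],3),s["ft_force"])
E
```

```text
4.1833 [ 3.100e+01  4.280e+01 -1.000e-01  1.029e+02 -4.910e+01  8.100e+01
  6.100e+01] [ 0.5618 -0.1188  0.2319] [[-0.005  1.     0.002]
 [ 0.494  0.001  0.87 ]
 [ 0.87   0.005 -0.494]] [ 0.51681972  0.91903298 -0.01001192]
```

Emit:
jog_arm(commands="0 0 0 0 0.105 0 1;0 0 0 0 0.105 0 1;0 0 0 0 0.105 0 1;0 0 0 0 0.105 0 1;0 0 0 0 0.105 0 1")

```text
time_s: 4.6
position: [0.5616, -0.1188, 0.2314]
tool_rot: [[-0.005, 1.0, 0.001], [-0.009, -0.001, 1.0], [1.0, 0.005, 0.009]]
ft_force: [0.4, -0.7, -0.7]
width: 0.0856
grip_force: 0.0
```

```bash
python3 - <<'E'
from h import *
s=read_state();print(s["time_s"],np.round(s["q"],1),np.round(s["position"],4),np.round(s["tool_rot"],3),s["ft_force"])
save("scene","s1")
E
```

```text
4.6 [ 39.3  57.2  -8.9  99.7 -55.8  97.7  66.8] [ 0.5616 -0.1188  0.2314] [[-0.005  1.     0.001]
 [-0.009 -0.001  1.   ]
 [ 1.     0.005  0.009]] [ 0.4461448  -0.69928109 -0.74719373]
```

View pics/s1.png

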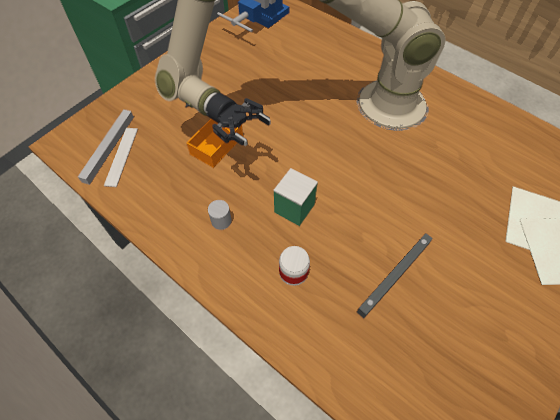

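The tool can point level toward +y (gripper at about (240,112)). I'll go back to vertical, line up with the pot's yaw, and drop behind its −y face.

Emit:
jog_arm(commands="0 0 0 0 -0.105 0 1;0 0 0 0 -0.105 0 1;0 0 0 0 -0.105 0 1;0 0 0 0 -0.105 0 1;0 0 0 0 -0.105 0 1")

```text
time_s: 5.07
position: [0.5618, -0.1188, 0.2318]
tool_rot: [[-0.004, 1.0, 0.002], [0.504, 0.0, 0.863], [0.863, 0.005, -0.504]]
ft_force: [0.4, -0.3, 0.4]
width: 0.0856
grip_force: 0.0
```

Emit:
jog_arm(commands="0 0 0 0 -0.105 0 1;0 0 0 0 -0.105 0 1;0 0 0 0 -0.105 0 1;0 0 0 0 -0.105 0 1;0 0 0 0 -0.105 0 1")

```text
time_s: 5.48
position: [0.5622, -0.1186, 0.233]
tool_rot: [[-0.004, 1.0, 0.004], [0.869, 0.002, 0.495], [0.495, 0.006, -0.869]]
ft_force: [-0.5, 0.5, 0.5]
width: 0.0854
grip_force: 0.0
```

Emit:
jog_arm(commands="0 0 0 0 -0.105 0 0.2;0 0 0 0 -0.105 0 0.2;0 0 0 0 -0.105 0 0.2;0 0 0 0 -0.105 0 0.2;0 0 0 0 -0.105 0 0.2")

```text
time_s: 5.9
position: [0.5626, -0.118, 0.2335]
tool_rot: [[-0.003, 1.0, 0.006], [1.0, 0.003, -0.005], [-0.005, 0.006, -1.0]]
ft_force: [-0.6, 0.4, -0.2]
width: 0.0511
grip_force: 0.0
```

Emit:
jog_arm(commands="0 0 0 0 0 -0.07 0.2;0 0 3 0 0 -0.06 0.2;1 1.2 3.5 0 0 0 0.2;1 0 3.5 0 0 0 0.2;0.5 0 3.5 0 0 0 0.2")

```text
time_s: 6.32
position: [0.5716, -0.0895, 0.0964]
tool_rot: [[-0.135, 0.991, 0.005], [0.991, 0.135, 0.0], [-0.001, 0.004, -1.0]]
ft_force: [0.0, -0.7, -0.7]
width: 0.0511
grip_force: 0.0
```

```bash
python3 - <<'E'
from h import *
s=read_state();R=np.array(s["tool_rot"]);p=np.array(s["position"]);print(s["time_s"],np.round(s["q"],1),p.round(4),np.round(R,3),s["width"])
print("to precontact, tool cm",R.T@(np.array([.577,-.068,.095])-p)*100)
print("wrist knob",at("scene",[178,85],.24))
E
```

```text
6.3167 [ -6.1  35.6  13.9 118.2 -17.5  27.9  28.6] [ 0.5716 -0.0895  0.0964] [[-0.135  0.991  0.005]
 [ 0.991  0.135  0.   ]
 [-0.001  0.004 -1.   ]] 0.05111587632777761
to precontact, tool cm [2.05475499 0.82113956 0.13930379]
wrist knob [ 0.57956469 -0.42161724  0.24      ]
```

Emit:
jog_arm(commands="2 0.4 0 0 0 0 0.2;1 0.4 0 0 0 0 0.2;0.5 0 0 0 0 0 0.2;0.5 0 0 0 0 0 0.2;0.5 0 -0.1 0 0 0 0.2")

```text
time_s: 6.73
position: [0.5737, -0.0464, 0.0989]
tool_rot: [[-0.13, 0.992, 0.004], [0.992, 0.13, -0.001], [-0.002, 0.004, -1.0]]
ft_force: [0.7, -4.1, 3.1]
width: 0.0511
grip_force: 2.1
```

Emit:
jog_arm(commands="0.5 0 -0.2 0 0 0 0.2;0.5 0 -0.2 0 0 0 0.2;0.5 0 -0.2 0 0 0 0.2;0.5 0 -0.2 0 0 0 0.2;0.5 0 -0.2 0 0 0 0.2")

```text
time_s: 7.15
position: [0.5692, -0.0203, 0.1078]
tool_rot: [[-0.129, 0.992, 0.001], [0.992, 0.129, 0.0], [0.0, 0.001, -1.0]]
ft_force: [0.9, -3.0, 2.8]
width: 0.0514
grip_force: 1.7
```

```bash
python3 - <<'E'
from h import *
s=read_state();print(np.array(s["position"]).round(4),s["ft_force"])
save("scene","s2")
E
```

```text
[ 0.5692 -0.0203  0.1078] [ 0.92314887 -2.99579973  2.78573236]
```

View pics/s2.png

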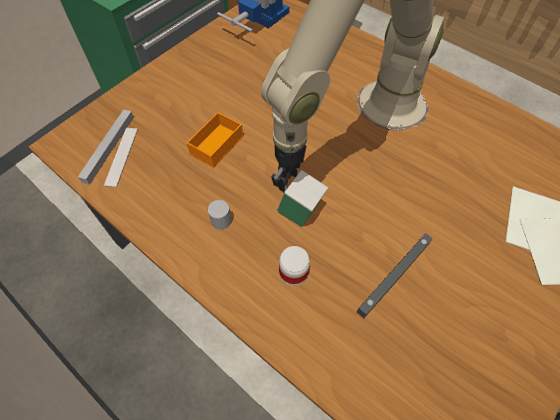

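It is tipping: the plate at (305,190) is tilted and the push force is falling. I'll carry on past the balance point.

Emit:
jog_arm(commands="0.6 0 -0.3 0 0 0 0.2;0.6 0 -0.3 0 0 0 0.2;0.6 0 -0.2 0 0 0 0.2;0.6 0 -0.2 0 0 0 0.2;0.6 0 -0.2 0 0 0 0.2")

```text
time_s: 7.62
position: [0.565, 0.0101, 0.1194]
tool_rot: [[-0.13, 0.991, -0.0], [0.991, 0.13, 0.0], [0.0, -0.0, -1.0]]
ft_force: [-0.5, -0.2, 0.9]
width: 0.0512
grip_force: 0.3
```

Emit:
jog_arm(commands="0.6 0 -0.1 0 0 0 0.2;0.6 0 0 0 0 0 0.2;0.6 0 0 0 0 0 0.2;0 0 0 0 0 0 0.2;0 0 0 0 0 0 0.2")

```text
time_s: 8.03
position: [0.5627, 0.0275, 0.1201]
tool_rot: [[-0.131, 0.991, -0.001], [0.991, 0.131, -0.0], [0.0, -0.001, -1.0]]
ft_force: [0.7, -1.0, 0.7]
width: 0.0515
grip_force: 0.0
```

```bash
python3 - <<'E'
from h import *
s=read_state();print(np.array(s["position"]).round(4),s["ft_force"])
save("scene","s3");grab_frame("top")
for c in("scene","top"):
  for l,z in(("pot",.044),("pot_base",.044),("pot_middle",.044)):
    print(c,l,[(np.round(r["p"],2),np.round(r["point"]),at(c,r["point"],z).round(3)) for r in place_of(c,l)[:2]])
E
```

```text
[0.5627 0.0275 0.1201] [ 0.71227164 -1.00893312  0.66919751]
scene pot [(np.float64(0.94), array([303., 206.]), array([0.57 , 0.034, 0.044])), (np.float64(0.63), array([339., 214.]), array([0.525, 0.131, 0.044]))]
scene pot_base [(np.float64(0.61), array([336., 216.]), array([0.538, 0.129, 0.044])), (np.float64(0.41), array([215., 143.]), array([ 0.563, -0.324,  0.044]))]
scene pot_middle [(np.float64(0.84), array([318., 208.]), array([0.548, 0.073, 0.044]))]
top pot [(np.float64(0.35), array([236., 180.]), array([0.717, 0.123, 0.044]))]
top pot_base [(np.float64(0.71), array([220., 238.]), array([0.547, 0.159, 0.044]))]
top pot_middle []
```

View pics/s3.png

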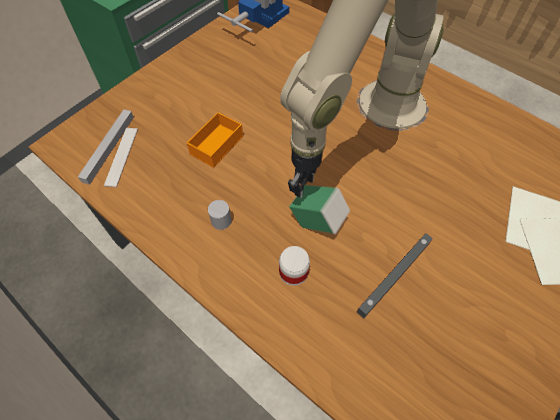

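Emit:
jog_arm(commands="-2 0 -3 0 0 0 0.2;-4 0 -3 0 0 0 0.2;-4 0 -3 0 0 0 0.2;-4 0 -3 0 0 0 0.6;-2 0 -2 0 0 0 0.6")

```text
time_s: 8.85
position: [0.5812, -0.1162, 0.2476]
tool_rot: [[-0.126, 0.992, 0.002], [0.992, 0.126, -0.002], [-0.002, 0.002, -1.0]]
ft_force: [0.1, -0.4, -0.1]
width: 0.0682
grip_force: 0.0
```

Emit:
jog_arm(commands="0 0 0 0 0 0.12 0.6;0 0 0 0 0 0.12 0.6;0 0 0 0 0 0.12 0.6;0 0 0 0 0 0.12 0.6;0 0 0 0 0 0.12 0.6")

```text
time_s: 9.27
position: [0.5809, -0.1121, 0.2454]
tool_rot: [[0.459, 0.889, 0.0], [0.889, -0.459, 0.0], [0.0, 0.0, -1.0]]
ft_force: [-0.5, 0.1, -0.2]
width: 0.0684
grip_force: 0.0
```

```bash
python3 - <<'E'
from h import *
s=read_state();print(s["q"],np.array(s["position"]).round(4),np.round(s["tool_rot"],3),s["width"])
save("scene","s4");save("top","t4")
for c in("scene","top"):
  for l,z in(("pot",.044),("pot_base",.044),("pot_middle",.044)):
    print(c,l,[(np.round(r["p"],2),np.round(r["point"]),at(c,r["point"],z).round(3)) for r in place_of(c,l)[:2]])
a,b=[cv2.imread(f"pics/{n}4.png") for n in "st"]
cv2.imwrite("pics/c4.png",np.hstack([cv2.resize(a[130:280,230:430],None,fx=2,fy=2),cv2.resize(b[180:280,190:320],(390,300))]))
E
```

```text
[-16.24731928  26.79869524  31.59411319 110.1107716  -18.51146452
  48.11658523  -2.17771381] [ 0.5809 -0.1121  0.2454] [[ 0.459  0.889  0.   ]
 [ 0.889 -0.459  0.   ]
 [ 0.     0.    -1.   ]] 0.06843419641396059
scene pot [(np.float64(0.56), array([312., 209.]), array([0.563, 0.062, 0.044]))]
scene pot_base [(np.float64(0.68), array([350., 229.]), array([0.547, 0.184, 0.044]))]
scene pot_middle [(np.float64(0.82), array([330., 217.]), array([0.549, 0.117, 0.044]))]
top pot [(np.float64(0.71), array([253., 234.]), array([0.561, 0.066, 0.044]))]
top pot_base [(np.float64(0.84), array([210., 240.]), array([0.541, 0.187, 0.044]))]
top pot_middle [(np.float64(0.83), array([235., 240.]), array([0.544, 0.118, 0.044]))]
```

View pics/c4.png

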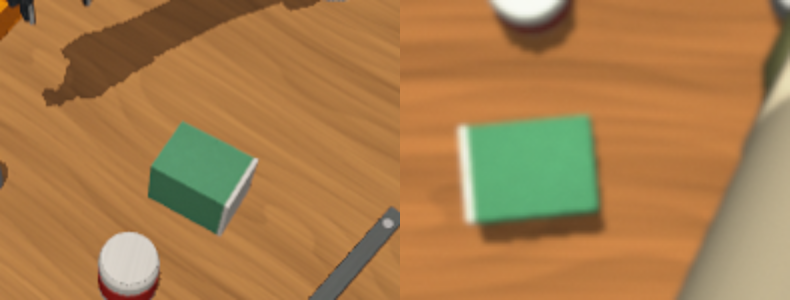

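Lying on its side with the mouth facing −y at about (0.562, 0.064) and the axis about 8° off +y. Next I roll and tilt the tool so the fingers can straddle the mouth's upper wall.

Emit:
jog_arm(commands="0 0 0 0 0 0.119 0.6;0 0 0 0 0 0.119 0.6;0 0 0 0 0 0.119 0.6;0 0 0 0 0 0.119 0.6;0 0 0 0 0 0.119 0.6")

```text
time_s: 10.08
position: [0.5811, -0.1121, 0.2454]
tool_rot: [[0.877, 0.48, 0.0], [0.48, -0.877, 0.0], [0.0, 0.0, -1.0]]
ft_force: [0.4, 0.6, 0.5]
width: 0.0684
grip_force: 0.0
```

Emit:
jog_arm(commands="0 0 0 0 0 0.119 0.6;0 0 0 0 0 0.119 0.6;0 0 0 0 0 0.12 0.6;0 0 0 0.113 0 0 0.6;0 0 0 0.113 0 0 0.6")

```text
time_s: 10.5
position: [0.5822, -0.1073, 0.2455]
tool_rot: [[0.988, 0.152, -0.034], [0.156, -0.962, 0.226], [0.001, -0.229, -0.973]]
ft_force: [1.0, 0.2, -0.1]
width: 0.0682
grip_force: 0.0
```

Emit:
jog_arm(commands="0 0 0 0.113 0 0 0.6;0 0 0 0.113 0 0 0.6;0 0 0 0.113 0 0 0.6;0 0 0 0.113 0 0 0.6;0 0 0 0.113 0 0 0.6")

```text
time_s: 10.92
position: [0.5814, -0.113, 0.2462]
tool_rot: [[0.989, 0.105, -0.103], [0.147, -0.692, 0.707], [0.003, -0.715, -0.7]]
ft_force: [0.5, 0.7, -0.3]
width: 0.0684
grip_force: 0.0
```

Emit:
jog_arm(commands="0 0 0 0.113 0 0 0.6;0 0 0 0.113 0 0 0.6;0 0 0 0.113 0 0 0.6;0 0 0 0.113 0 0 0.6;0 0 0 0.113 0 0 0.6")

```text
time_s: 11.33
position: [0.5813, -0.1124, 0.245]
tool_rot: [[0.989, 0.032, -0.144], [0.147, -0.206, 0.967], [0.001, -0.978, -0.208]]
ft_force: [0.6, 0.6, -2.3]
width: 0.0686
grip_force: 0.0
```

```bash
cat > g.py <<'E'
from h import *
import sys
def go(T,msg=""):
    s=read_state();R=np.array(s["tool_rot"]);p=np.array(s["position"])
    print(msg,(R.T@(np.array(T)-p)*100).round(2))
s=read_state();print(s["time_s"],np.round(s["q"],1),np.round(s["position"],4),np.round(s["tool_rot"],3).tolist(),np.round(s["ft_force"],1),s["width"],s["grip_force"])
E
python3 - <<'E'
from g import *
for T in ([.569,.0,.15],[.569,.014,.085],[.558,.092,.0825]): go(T)
E
```

```text
11.3333 [ 22.9  53.   12.3  94.3 -54.8 105.9 -20.5] [ 0.5813 -0.1124  0.245 ] [[0.989, 0.032, -0.144], [0.147, -0.206, 0.967], [0.001, -0.978, -0.208]] [ 0.6  0.6 -2.3] 0.06860684761957406 0.0
 [ 0.43  6.93 13.03]
 [ 0.63 13.   15.74]
 [ 0.69 11.6  23.5 ]
```

Emit:
jog_arm(commands="0.1 1.2 3.3 0 0 0 0.6;0.1 1.6 3.3 0 0 0 0.6;0.1 2 3.3 0 0 0 0.6;0.1 2.1 3.1 0 0 0 0.6;0 0 0 0 0 0 0.6")

```text
time_s: 11.75
position: [0.5664, 0.005, 0.147]
tool_rot: [[0.988, 0.028, -0.149], [0.152, -0.206, 0.967], [-0.003, -0.978, -0.208]]
ft_force: [-0.6, -0.1, 0.4]
width: 0.0687
grip_force: 0.0
```

Emit:
jog_arm(commands="0 2 0.9 0 0 0 0.6;0.1 2 0.9 0 0 0 0.6;0.1 2 0.9 0 0 0 0.6;0 0 0 0 0 0 0.6")

```text
time_s: 12.08
position: [0.5677, 0.0139, 0.0829]
tool_rot: [[0.989, 0.029, -0.145], [0.148, -0.21, 0.967], [-0.002, -0.977, -0.212]]
ft_force: [-0.3, 0.7, 1.0]
width: 0.0682
grip_force: 0.0
```

```bash
python3 - <<'E'
from g import *
for T in ([.569,.014,.085],[.558,.092,.0825]): go(T)
a=save("scene","s5");cv2.imwrite("pics/c5.png",cv2.resize(cv2.imread("pics/s5.png")[80:280,180:400],None,fx=3,fy=3))
print([(r["p"].round(2),at("scene",r["point"],.044).round(3)) for r in place_of("scene","pot_middle")])
E
```

```text
12.0833 [ 20.4  62.7   1.6 103.2 -58.9  86.2 -11.6] [0.5677 0.0139 0.0829] [[0.989, 0.029, -0.145], [0.148, -0.21, 0.967], [-0.002, -0.977, -0.212]] [-0.3  0.7  1. ] 0.0682460299689247 0.0
 [ 0.13 -0.2  -0.06]
 [ 0.19 -1.63  7.69]Traceback (most recent call last):
  File "<stdin>", line 4, in <module>
AttributeError: 'float' object has no attribute 'round'
```

View pics/c5.png

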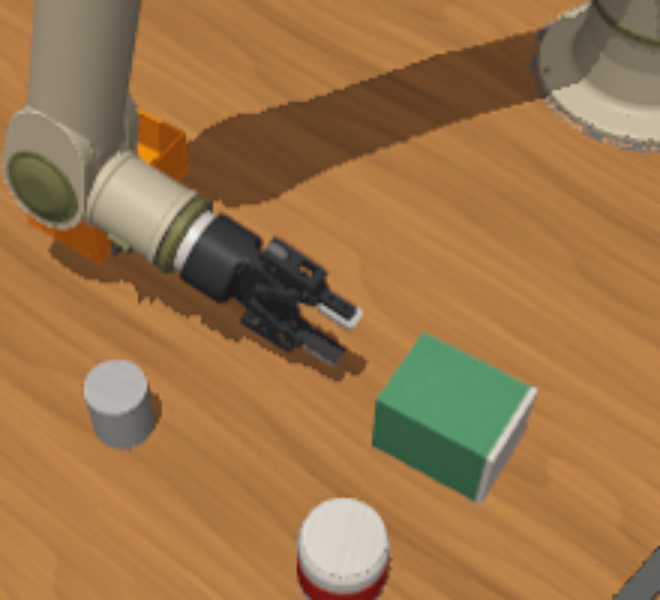

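The tool is in front of the mouth and level with the upper wall, and its wrist clears the bin. I'll move in and close on the wall.

Emit:
jog_arm(commands="0.1 -0.4 1.9 0 0 0 0.6;0.1 -0.4 1.9 0 0 0 0.6;0 -0.4 1.9 0 0 0 0.6;0 -0.4 1.9 0 0 0 0.6;0 0 0 0 0 0 0.6")

```text
time_s: 12.6
position: [0.5585, 0.0931, 0.0878]
tool_rot: [[0.989, 0.034, -0.146], [0.15, -0.208, 0.967], [0.002, -0.978, -0.211]]
ft_force: [-0.1, 1.0, -0.0]
width: 0.0682
grip_force: 0.0
```

Emit:
jog_arm(commands="0 0 0 0 0 0 -1;0 0 0 0 0 0 -1;0 0 0 0 0 0 -1;0 0 0 0 0 0 -1;0 0 0 0 0 0 -1")

```text
time_s: 13.02
position: [0.5592, 0.0901, 0.0851]
tool_rot: [[0.989, 0.031, -0.143], [0.147, -0.212, 0.966], [0.0, -0.977, -0.214]]
ft_force: [0.0, 3.0, 4.4]
width: 0.0076
grip_force: 43.4
```

```bash
python3 - <<'E'
from g import *
print(s["torque"])
grab_frame("scene")
for l in ("pot","pot_middle","pot_base"):print(l,[(round(r["p"],2),at("scene",r["point"],.044).round(3)) for r in place_of("scene",l)])
E
```

```text
13.0167 [ 23.2  62.  -11.9 108.  -59.4  73.4 -14.7] [0.5592 0.0901 0.0851] [[0.989, 0.031, -0.143], [0.147, -0.212, 0.966], [0.0, -0.977, -0.214]] [0.  3.  4.4] 0.007623520746599953 43.447059877216816
[ 1.11284788  0.17260364 -0.07197838]
pot [(0.85, array([0.569, 0.054, 0.044]))]
pot_middle [(0.63, array([0.546, 0.116, 0.044]))]
pot_base [(0.86, array([0.546, 0.186, 0.044]))]
```

```bash
python3 - <<'E'
from g import *
from scipy.spatial.transform import Rotation as Ro
R=np.array(s["tool_rot"]);p=np.array(s["position"]);Q=np.array([.545,.186,0])
n=np.array([-.145,.989,0]);r=p-Q;r=n*(r@n)+[0,0,r[2]];print(r@n,r[2])
for d in(.08,.1): print(d,R.T@((Ro.from_rotvec(-d*R[:,0]).as_matrix()-np.eye(3))@r)*100)
E
```

```text
13.2167 [ 23.1  62.  -12.1 108.1 -59.5  73.6 -14.7] [0.5588 0.0923 0.0877] [[0.989, 0.031, -0.145], [0.149, -0.204, 0.968], [0.001, -0.978, -0.207]] [0.2 3.9 7.6] 0.0061544558624341186 57.11331783095375
-0.09461784703757797 0.08771416721987903
0.08 [-4.53604968e-17 -8.63844876e-01  5.64846863e-01]
0.1 [-1.08275356e-16 -1.07253072e+00  7.16713628e-01]
```

Emit:
jog_arm(commands="0 -0.86 0.56 -0.08 0 0 -1;0 -0.86 0.56 -0.08 0 0 -1;0 -0.86 0.56 -0.08 0 0 -1;0 -0.86 0.56 -0.08 0 0 -1;0 -0.86 0.56 -0.08 0 0 -1")

```text
time_s: 13.63
position: [0.5526, 0.1339, 0.1173]
tool_rot: [[0.989, 0.085, -0.121], [0.148, -0.568, 0.809], [0.001, -0.818, -0.575]]
ft_force: [0.2, 6.7, 6.0]
width: 0.0057
grip_force: 56.6
```

```bash
python3 - <<'E'
from g import *
print(s["torque"])
save("scene","s6");cv2.imwrite("pics/c6.png",cv2.resize(cv2.imread("pics/s6.png")[100:280,220:420],None,fx=3,fy=3))
E
```

```text
13.6333 [ 14.5  47.  -11.2 115.3 -59.1  54.6 -24.4] [0.5526 0.1339 0.1173] [[0.989, 0.085, -0.121], [0.148, -0.568, 0.809], [0.001, -0.818, -0.575]] [0.2 6.7 6. ] 0.005667985082624327 56.56531229411485
[ 1.95525354  0.29018212 -0.13760232]
```

View pics/c6.png

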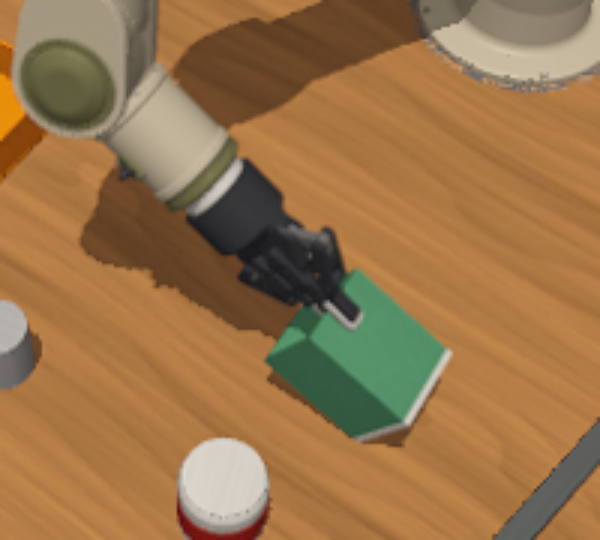

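Emit:
jog_arm(commands="0 -0.86 0.56 -0.08 0 0 -1;0 -0.86 0.56 -0.08 0 0 -1;0 -0.86 0.56 -0.08 0 0 -1;0 -0.86 0.56 -0.08 0 0 -1;0 -0.86 0.56 -0.08 0 0 -1")

```text
time_s: 14.1
position: [0.5458, 0.1806, 0.1262]
tool_rot: [[0.989, 0.125, -0.075], [0.146, -0.842, 0.519], [0.001, -0.524, -0.852]]
ft_force: [-0.0, -0.6, -5.4]
width: 0.0037
grip_force: 58.3
```

Emit:
jog_arm(commands="0 -0.86 0.56 -0.08 0 0 -1;0 -0.86 0.56 -0.08 0 0 -1;0 -0.86 0.56 -0.08 0 0 -1;0 -0.86 0.56 -0.08 0 0 -1;0 0 0 0 0 0 -1")

```text
time_s: 14.52
position: [0.5364, 0.2299, 0.12]
tool_rot: [[0.987, 0.156, -0.038], [0.161, -0.96, 0.23], [-0.001, -0.233, -0.972]]
ft_force: [-0.3, -1.2, -2.9]
width: 0.0038
grip_force: 60.1
```

```bash
python3 - <<'E'
from g import *
print(s["torque"])
save("scene","s7");cv2.imwrite("pics/c7.png",cv2.resize(cv2.imread("pics/s7.png")[100:280,220:420],None,fx=3,fy=3))
E
```

```text
14.5167 [-29.1  33.7  11.3 118.4 -39.1  32.  -66.5] [0.5364 0.2299 0.12  ] [[0.987, 0.156, -0.038], [0.161, -0.96, 0.23], [-0.001, -0.233, -0.972]] [-0.3 -1.2 -2.9] 0.0038283131339016266 60.14923095703125
[-0.61414909 -0.18874769 -0.03356372]
```

View pics/c7.png

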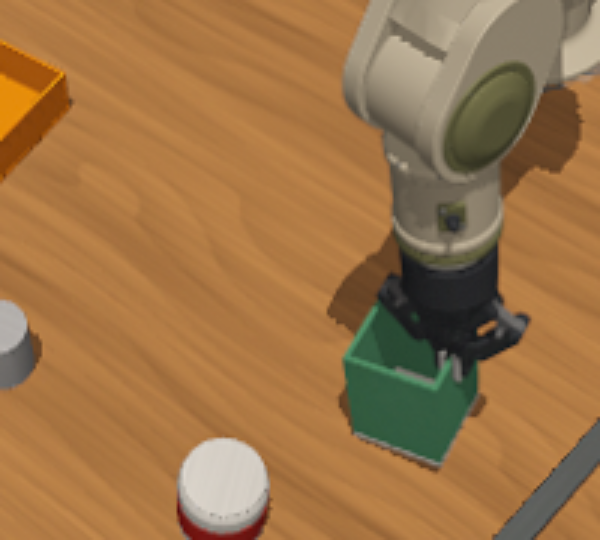

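Almost upright (mouth at about (300,215) in the full view), with roughly 13° left.

Emit:
jog_arm(commands="0 -0.86 0.56 -0.08 0 0 -1;0 -0.86 0.56 -0.08 0 0 -1;0 -0.86 0.56 -0.08 0 0 -1;0 0 0 0 0 0 -1;0 0 0 0 0 0 -1")

```text
time_s: 14.98
position: [0.5338, 0.251, 0.1062]
tool_rot: [[0.988, 0.153, -0.002], [0.153, -0.988, -0.004], [-0.003, 0.004, -1.0]]
ft_force: [0.5, -0.1, -5.0]
width: 0.0038
grip_force: 60.4
```

```bash
python3 - <<'E'
from g import *
print(s["torque"])
save("scene","s8");save("top","t8")
for c in("scene","top"):
  for l,z in(("pot",.12),("pot_base",0),("pot_middle",.06),("rail",0)):
    print(c,l,[(np.round(r["p"],2),np.round(r["point"]),at(c,r["point"],z).round(3)) for r in place_of(c,l)[:1]])
E
```

```text
14.9833 [-47.5  37.1  25.4 116.5 -28.4  32.6 -83.5] [0.5338 0.251  0.1062] [[0.988, 0.153, -0.002], [0.153, -0.988, -0.004], [-0.003, 0.004, -1.0]] [ 0.5 -0.1 -5. ] 0.003813453690203195 60.39616584777832
[ 0.02998555 -0.03877636 -0.03260806]
scene pot [(np.float64(0.71), array([364., 217.]), array([0.535, 0.207, 0.12 ]))]
scene pot_base [(np.float64(0.66), array([363., 240.]), array([0.528, 0.223, 0.   ]))]
scene pot_middle [(np.float64(0.67), array([359., 226.]), array([0.53, 0.2 , 0.06]))]
scene rail [(np.float64(0.66), array([394., 277.]), array([0.567, 0.353, 0.   ]))]
top pot [(np.float64(0.84), array([200., 239.]), array([0.54 , 0.206, 0.12 ]))]
top pot_base [(np.float64(0.57), array([205., 242.]), array([0.537, 0.209, 0.   ]))]
top pot_middle [(np.float64(0.57), array([205., 243.]), array([0.532, 0.2  , 0.06 ]))]
top rail [(np.float64(0.73), array([199., 237.]), array([0.55 , 0.227, 0.   ]))]
```

Emit:
jog_arm(commands="0 0 0.1 0 0 0 -1;0 0 0.1 0 0 0 -1;0 0 0.1 0 0 0 -1;0 0 0 0 0 0 -1")

```text
time_s: 15.82
position: [0.5353, 0.2487, 0.1043]
tool_rot: [[0.989, 0.147, 0.0], [0.147, -0.989, -0.004], [-0.0, 0.004, -1.0]]
ft_force: [0.4, 0.3, -5.1]
width: 0.0039
grip_force: 60.3
```

```bash
python3 - <<'E'
from g import *
print(s["torque"])
im=cv2.imread("pics/t8.png");cv2.imwrite("pics/c8.png",np.hstack([cv2.resize(cv2.imread("pics/s8.png")[140:290,300:440],(420,450)),cv2.resize(im[170:290,140:240],(375,450))]))
E
```

```text
15.8167 [-47.2  37.3  25.2 116.6 -28.5  32.2 -83.4] [0.5353 0.2487 0.1043] [[0.989, 0.147, 0.0], [0.147, -0.989, -0.004], [-0.0, 0.004, -1.0]] [ 0.4  0.3 -5.1] 0.003928764814011422 60.30028223991394
[0.17267817 0.03843939 0.02929403]
```

View pics/c8.png

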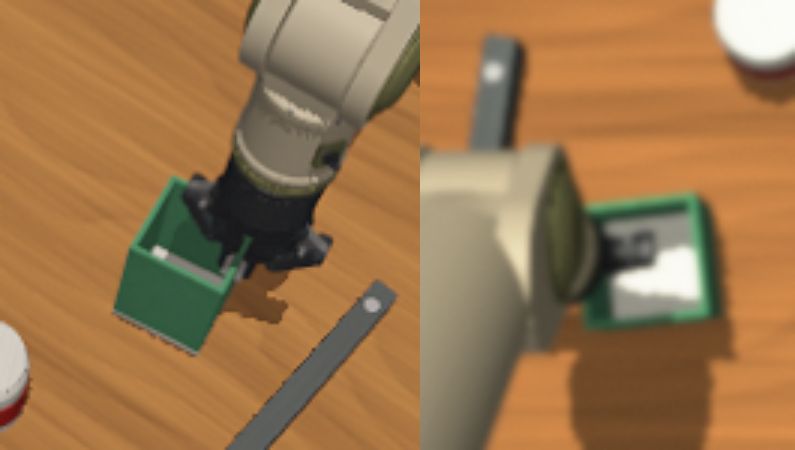

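Emit:
jog_arm(commands="0 0 0.15 0 0 0 -1;0 0 0.15 0 0 0 -1;0 0 0 0 0 0 -1")

```text
time_s: 16.07
position: [0.5353, 0.2487, 0.1012]
tool_rot: [[0.989, 0.147, 0.0], [0.147, -0.989, -0.004], [-0.0, 0.004, -1.0]]
ft_force: [0.6, -1.0, -5.2]
width: 0.0038
grip_force: 60.2
```

Emit:
jog_arm(commands="0 0 0.15 0 0 0 -1;0 0 0.15 0 0 0 -1;0 0 0 0 0 0 -1")

```text
time_s: 16.32
position: [0.5353, 0.2486, 0.0982]
tool_rot: [[0.989, 0.147, 0.0], [0.147, -0.989, -0.004], [-0.0, 0.004, -1.0]]
ft_force: [-1.0, 0.0, -4.5]
width: 0.0042
grip_force: 60.2
```

Emit:
jog_arm(commands="0 0 0.15 0 0 0 -1;0 0 0.1 0 0 0 -1;0 0 0 0 0 0 -1")

```text
time_s: 16.57
position: [0.5354, 0.2486, 0.0958]
tool_rot: [[0.989, 0.147, 0.0], [0.147, -0.989, -0.004], [-0.0, 0.004, -1.0]]
ft_force: [-0.2, 0.2, -4.4]
width: 0.0038
grip_force: 60.3
```

Emit:
jog_arm(commands="0 0 0.1 0 0 0 -1;0 0 0.1 0 0 0 -1;0 0 0 0 0 0 -1")

```text
time_s: 16.82
position: [0.5357, 0.2489, 0.0941]
tool_rot: [[0.989, 0.147, 0.001], [0.147, -0.989, -0.004], [0.0, 0.004, -1.0]]
ft_force: [0.5, 0.6, -1.8]
width: 0.0041
grip_force: 60.7
```

Emit:
jog_arm(commands="0 0 0.1 0 0 0 -1;0 0 0.05 0 0 0.05 -1;0 0 0 0 0 0.05 -1;0 0 0 0 0 0.07 -1;0 0 0 0 0 0.065 -1")

```text
time_s: 17.23
position: [0.537, 0.2464, 0.0936]
tool_rot: [[0.996, -0.092, 0.003], [-0.092, -0.996, -0.006], [0.004, 0.005, -1.0]]
ft_force: [-0.4, -7.2, 7.3]
width: 0.0037
grip_force: 62.4
```

Emit:
jog_arm(commands="0.4 -1 0 0 0 0 -1;0.4 -1 0 0 0 0 -1;0.4 -1 0 0 0 0 -1;0.4 -1 0 0 0 0 -1;0.4 -1 0 0 0 0 -1")

```text
time_s: 17.65
position: [0.5596, 0.2945, 0.0932]
tool_rot: [[0.996, -0.088, -0.001], [-0.088, -0.996, -0.006], [-0.0, 0.006, -1.0]]
ft_force: [-4.4, -7.2, 11.6]
width: 0.004
grip_force: 62.9
```

```bash
python3 - <<'E'
from g import *
print(s["torque"])
grab_frame("scene");grab_frame("top")
for c in("scene","top"):
  for l,z in(("pot",.12),("pot_base",0),("pot_middle",.06),("rail",0)):
    print(c,l,[(np.round(r["p"],2),np.round(r["point"]),at(c,r["point"],z).round(3)) for r in place_of(c,l)[:1]])
R=np.array(s["tool_rot"]);n=-R[:,1];print((np.array([.567,.353,0])-s["position"])@n-.0125-.0025)
E
```

```text
17.65 [-51.7  41.3  29.5 111.4 -33.   36.  -96. ] [0.5596 0.2945 0.0932] [[0.996, -0.088, -0.001], [-0.088, -0.996, -0.006], [-0.0, 0.006, -1.0]] [-4.4 -7.2 11.6] 0.003962489254731176 62.91027009487152
[-2.16641846  1.32314065  0.02056056]
scene pot [(np.float64(0.75), array([373., 235.]), array([0.563, 0.254, 0.12 ]))]
scene pot_base [(np.float64(0.55), array([366., 254.]), array([0.56 , 0.256, 0.   ]))]
scene pot_middle [(np.float64(0.93), array([370., 243.]), array([0.557, 0.251, 0.06 ]))]
scene rail [(np.float64(0.78), array([394., 278.]), array([0.57 , 0.354, 0.   ]))]
top pot []
top pot_base [(np.float64(0.65), array([186., 236.]), array([0.553, 0.266, 0.   ]))]
top pot_middle [(np.float64(0.81), array([185., 236.]), array([0.549, 0.257, 0.06 ]))]
top rail []
0.04455140229991071
```

Emit:
jog_arm(commands="0 -0.9 0 0 0 0 -1;0 -0.9 0 0 0 0 -1;0 -0.9 0 0 0 0 -1;0 -0.9 0 0 0 0 -1;0 -0.3 0 0 0 0 -1")

```text
time_s: 18.57
position: [0.5642, 0.3348, 0.0932]
tool_rot: [[0.996, -0.087, 0.002], [-0.087, -0.996, -0.005], [0.003, 0.005, -1.0]]
ft_force: [0.6, -6.8, 10.2]
width: 0.0039
grip_force: 62.7
```

Emit:
jog_arm(commands="0 -0.2 0 0 0 0 -1;0 -0.2 0 0 0 0 -1;0 0 0 0 0 0 -1")

```text
time_s: 18.82
position: [0.5644, 0.3375, 0.0932]
tool_rot: [[0.996, -0.088, 0.002], [-0.088, -0.996, -0.006], [0.002, 0.006, -1.0]]
ft_force: [-0.1, -6.5, 7.5]
width: 0.0042
grip_force: 62.8
```

Emit:
jog_arm(commands="0 -0.2 0 0 0 0 -1;0 -0.2 0 0 0 0 -1;0 0 0 0 0 0 -1")

```text
time_s: 19.07
position: [0.5646, 0.3384, 0.0932]
tool_rot: [[0.996, -0.09, 0.001], [-0.09, -0.996, -0.009], [0.001, 0.009, -1.0]]
ft_force: [-2.7, -12.7, 12.5]
width: 0.0041
grip_force: 63.6
```

Contact with the rail. I'll ease off, release and lift out, then look.

Emit:
jog_arm(commands="0 0.2 -0.05 0 0 0 -0.3;0 0 0 0 0 0 -0.3;0 0 0 0 0 0 -0.3;0 0 0 0 0 0 -0.3;0 0 0 0 0 0 -0.3")

```text
time_s: 19.48
position: [0.5636, 0.3422, 0.0926]
tool_rot: [[0.996, -0.086, 0.001], [-0.086, -0.996, -0.004], [0.001, 0.003, -1.0]]
ft_force: [1.0, -0.7, 0.8]
width: 0.0295
grip_force: 0.0
```

Emit:
jog_arm(commands="0 0 -1 0 0 0 -0.3;0 0 -2 0 0 0 -0.3;0 0 -3 0 0 0 -0.3;0 0 -4 0 0 0 -0.3;0 4 -2 0 0 0 -0.3")

```text
time_s: 19.9
position: [0.5615, 0.3125, 0.2151]
tool_rot: [[0.997, -0.078, 0.005], [-0.078, -0.997, 0.001], [0.005, -0.001, -1.0]]
ft_force: [1.8, 0.8, 0.4]
width: 0.0297
grip_force: 0.0
```

Emit:
jog_arm(commands="0 4 0 0 0 0.12 -0.3;0 4 0 0 0 -0.12 -0.3;0 4 0 0 0 0 -0.3;0 4 0 0 0 0 -0.3;0 4 0 0 0 0 -0.3")

```text
time_s: 20.32
position: [0.5378, 0.1049, 0.2132]
tool_rot: [[0.996, -0.086, 0.002], [-0.086, -0.996, -0.003], [0.002, 0.003, -1.0]]
ft_force: [0.8, -0.4, -0.1]
width: 0.0302
grip_force: 0.0
```

```bash
python3 - <<'E'
from g import *
save("scene","s9");save("top","t9")
for c in("scene","top"):
  for l,z in(("pot",.12),("pot_base",0),("pot_middle",.06),("rail",0)):
    print(c,l,[(np.round(r["p"],2),np.round(r["point"]),at(c,r["point"],z).round(3)) for r in place_of(c,l)[:1]])
cv2.imwrite("pics/c9.png",np.hstack([cv2.resize(cv2.imread("pics/s9.png")[180:330,330:450],(400,500)),cv2.resize(cv2.imread("pics/t9.png")[170:290,130:226],(400,500),interpolation=cv2.INTER_CUBIC)]))
E
```

```text
20.3167 [-42.8  27.3  37.1 117.6 -23.9  42.4 -85.8] [0.5378 0.1049 0.2132] [[0.996, -0.086, 0.002], [-0.086, -0.996, -0.003], [0.002, 0.003, -1.0]] [ 0.8 -0.4 -0.1] 0.030181419415593224 0.0
scene pot [(np.float64(0.97), array([386., 245.]), array([0.567, 0.295, 0.12 ]))]
scene pot_base [(np.float64(0.77), array([378., 266.]), array([0.571, 0.301, 0.   ]))]
scene pot_middle [(np.float64(0.89), array([380., 251.]), array([0.559, 0.286, 0.06 ]))]
scene rail [(np.float64(0.72), array([395., 275.]), array([0.561, 0.352, 0.   ]))]
top pot [(np.float64(0.91), array([168., 230.]), array([0.56 , 0.294, 0.12 ]))]
top pot_base [(np.float64(0.8), array([178., 234.]), array([0.559, 0.288, 0.   ]))]
top pot_middle [(np.float64(0.83), array([172., 234.]), array([0.554, 0.294, 0.06 ]))]
top rail [(np.float64(0.67), array([156., 229.]), array([0.571, 0.355, 0.   ]))]
```

View pics/c9.png

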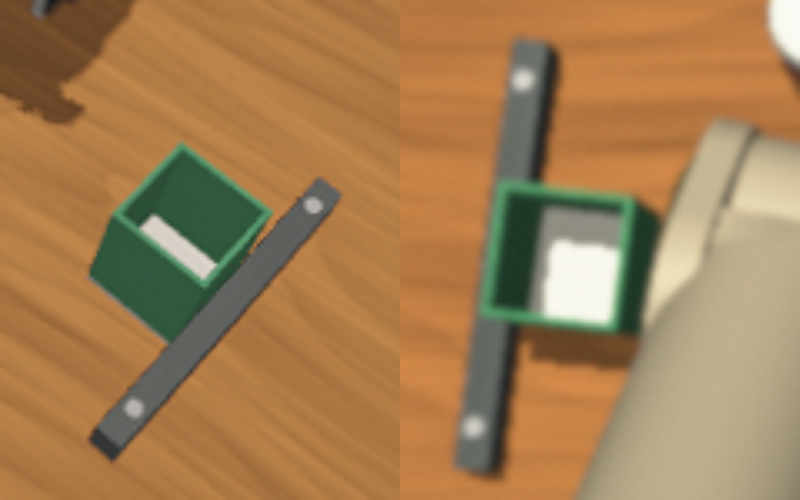

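Standing mouth-up at the rail (bolt heads at both ends clear of it), with maybe a hairline gap at the near corner. I'll nudge it low down with spread fingers to seat it.

Emit:
jog_arm(commands="0 0 0 0 0 -0.12 0.2;0 0 0 0 0 -0.12 0.2;0 0 0 0 0 -0.12 0.2;0 0 0 0 0 -0.12 0.2;0 0 0 0 0 -0.12 0.2")

```text
time_s: 21.23
position: [0.5382, 0.1072, 0.2121]
tool_rot: [[0.868, 0.497, 0.0], [0.497, -0.868, -0.004], [-0.002, 0.004, -1.0]]
ft_force: [-0.1, 0.3, -0.2]
width: 0.0514
grip_force: 0.0
```

Emit:
jog_arm(commands="0 0 0 0 0 -0.12 0.2;0 0 0 0 0 -0.12 0.2;0 0 0 0 0 -0.12 0.2;0 0 0 0 0 -0.12 0.2;0 0 0 0 0 -0.12 0.2")

```text
time_s: 21.65
position: [0.5382, 0.1071, 0.2121]
tool_rot: [[0.436, 0.9, 0.0], [0.9, -0.436, -0.004], [-0.004, 0.002, -1.0]]
ft_force: [0.7, -0.3, -1.3]
width: 0.0517
grip_force: 0.0
```

Emit:
jog_arm(commands="0 0 0 0 0 -0.12 0.2;0 0 0 0 0 -0.12 0.2;0 0 0 0 0 -0.12 0.2;0 0 0 0 0 -0.01 0.2;0 0 0 0 0 0 0.2")

```text
time_s: 22.07
position: [0.5382, 0.1067, 0.2121]
tool_rot: [[0.09, 0.996, 0.0], [0.996, -0.09, -0.004], [-0.004, 0.001, -1.0]]
ft_force: [0.1, 0.1, -1.0]
width: 0.0509
grip_force: 0.0
```

```bash
python3 - <<'E'
from g import *
go([.553,.195,.035])
E
```

```text
22.0667 [-24.8  23.9  10.3 116.5  -6.1  40.2 -15.7] [0.5382 0.1067 0.2121] [[0.09, 0.996, 0.0], [0.996, -0.09, -0.004], [-0.004, 0.001, -1.0]] [ 0.1  0.1 -1. ] 0.05089371753565977 0.0
 [ 8.99  0.66 17.68]
```

Emit:
jog_arm(commands="1.8 0.2 3.6 0 0 0 0.2;1.8 0.2 3.6 0 0 0 0.2;1.8 0.2 3.5 0 0 0 0.2;1.8 0 3.5 0 0 0 0.2;1.8 0 3.4 0 0 0 0.2")

```text
time_s: 22.48
position: [0.5524, 0.1958, 0.0341]
tool_rot: [[0.092, 0.996, 0.001], [0.996, -0.092, -0.004], [-0.004, 0.002, -1.0]]
ft_force: [0.9, -0.3, 0.5]
width: 0.0513
grip_force: 0.0
```

Emit:
jog_arm(commands="1 0 0 0 0 0 0.2;1 0 0 0 0 0 0.2;1 0 0 0 0 0 0.2;0.5 0 0 0 0 0 0.2;0.3 0 0 0 0 0 0.2")

```text
time_s: 22.9
position: [0.5566, 0.2336, 0.0381]
tool_rot: [[0.088, 0.996, 0.004], [0.996, -0.088, -0.003], [-0.002, 0.004, -1.0]]
ft_force: [-0.1, -2.5, 0.6]
width: 0.0514
grip_force: 0.0
```

Emit:
jog_arm(commands="0.3 0 0 0 0 0 0.2;0.3 0 0 0 0 0 0.2;0 0 0 0 0 0 0.2")

```text
time_s: 23.15
position: [0.5566, 0.2365, 0.0371]
tool_rot: [[0.09, 0.996, 0.002], [0.996, -0.09, -0.005], [-0.005, 0.002, -1.0]]
ft_force: [0.1, -5.9, 1.7]
width: 0.051
grip_force: 0.0
```

Emit:
jog_arm(commands="0.3 0 0 0 0 0 0.2;0.3 0 0 0 0 0 0.2;0 0 0 0 0 0 0.2")

```text
time_s: 23.4
position: [0.5568, 0.2403, 0.0368]
tool_rot: [[0.091, 0.996, 0.0], [0.996, -0.091, -0.008], [-0.008, 0.001, -1.0]]
ft_force: [-1.1, -11.4, 4.5]
width: 0.0513
grip_force: 1.8
```

Emit:
jog_arm(commands="0.2 0 0 0 0 0 0.2;0 0 0 0 0 0 0.2")

```text
time_s: 23.57
position: [0.5567, 0.2404, 0.0369]
tool_rot: [[0.093, 0.996, -0.001], [0.996, -0.093, -0.01], [-0.01, 0.0, -1.0]]
ft_force: [-2.0, -16.6, 8.2]
width: 0.0515
grip_force: 2.4
```

Emit:
jog_arm(commands="0.2 0 0 0 0 0 0.2;0 0 0 0 0 0 0.2;-0.5 0 0 0 0 0 0.2;-1 0 0 0 0 0 0.2;-3 0 0 0 0 0 0.2")

```text
time_s: 23.98
position: [0.5536, 0.2074, 0.0366]
tool_rot: [[0.083, 0.997, 0.003], [0.997, -0.083, -0.0], [-0.0, 0.003, -1.0]]
ft_force: [1.3, 0.2, -0.8]
width: 0.0511
grip_force: 0.0
```

Emit:
jog_arm(commands="-4 0 -1 0 0 0 0.2;-4 0 -1 0 0 0 0.2;-4 0 -2 0 0 0 0.2;-4 0 -3 0 0 0 0.2;-4 0 -3 0 0 0 0.2")

```text
time_s: 24.4
position: [0.5361, 0.0185, 0.1264]
tool_rot: [[0.089, 0.996, 0.001], [0.996, -0.089, -0.004], [-0.004, 0.001, -1.0]]
ft_force: [1.1, -0.4, -0.8]
width: 0.0512
grip_force: 0.0
```

```bash
python3 - <<'E'
from g import *
save("scene","s10");save("top","t10")
for l,z in(("pot",.12),("pot_base",0),("rail",.0),("tin",0),("bin",0),("roundbar",0)):
    print(l,[(c,np.round(r["p"],2),at(c,r["point"],z).round(3)) for c in ("scene","top") for r in place_of(c,l)[:1]])
cv2.imwrite("pics/c10.png",np.hstack([cv2.resize(cv2.imread("pics/s10.png")[180:330,330:450],(400,500)),cv2.resize(cv2.imread("pics/t10.png")[170:290,130:226],(400,500),interpolation=cv2.INTER_CUBIC)]))
E
```

```text
24.4 [-12.3  30.3   5.8 122.   -5.8  28.   -7.2] [0.5361 0.0185 0.1264] [[0.089, 0.996, 0.001], [0.996, -0.089, -0.004], [-0.004, 0.001, -1.0]] [ 1.1 -0.4 -0.8] 0.05117867458605127 0.0
pot [('scene', np.float64(0.86), array([0.566, 0.295, 0.12 ])), ('top', np.float64(0.67), array([0.561, 0.294, 0.12 ]))]
pot_base [('top', np.float64(0.68), array([0.549, 0.297, 0.   ]))]
rail [('scene', np.float64(0.92), array([0.561, 0.354, 0.   ])), ('top', np.float64(0.77), array([0.563, 0.356, 0.   ]))]
tin [('scene', np.float64(0.7), array([0.732, 0.128, 0.   ])), ('top', np.float64(0.85), array([0.727, 0.125, 0.   ]))]
bin [('scene', np.float64(0.95), array([ 0.535, -0.354,  0.   ])), ('top', np.float64(0.83), array([ 0.547, -0.346,  0.   ]))]
roundbar [('scene', np.float64(0.78), array([ 0.753, -0.132,  0.   ])), ('top', np.float64(0.88), array([ 0.747, -0.135,  0.   ]))]
```

View pics/c10.png

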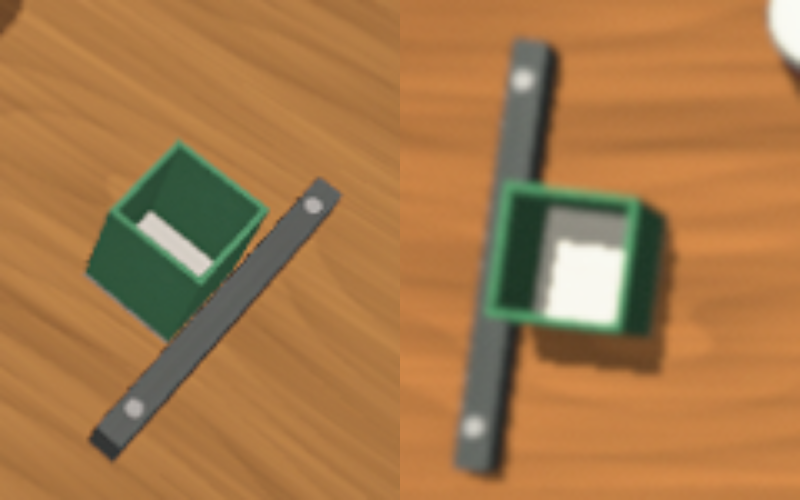

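```bash
cat > fit.py <<'E'
from h import *
from scipy.optimize import least_squares
def mask(im):
    h=cv2.cvtColor(im,cv2.COLOR_BGR2HSV);return ((h[...,0]>55)&(h[...,0]<95)&(h[...,1]>60)).astype(np.uint8)
def fit(k):
    ims={c:cv2.imread(f"pics/{c[0]}{k}.png") for c in("scene","top")}
    hull={}
    for c,b in(("scene",(330,180,450,330)),("top",(130,170,226,290))):
        m=mask(ims[c]);w=np.zeros_like(m);w[b[1]:b[3],b[0]:b[2]]=m[b[1]:b[3],b[0]:b[2]]
        cs=max(cv2.findContours(w,0,1)[0],key=cv2.contourArea);hull[c]=w
    # rim corners: hull of green vs model; scene uses upper outline only via soft IoU
    def model(p,c):
        x,y,a,tx,ty=p;C=[]
        for z in(0.006,.12):
            for sx,sy in((1,1),(1,-1),(-1,-1),(-1,1)):
                u,v=.044*sx,.044*sy
                C.append(proj(c,np.array([x+u*np.cos(a)-v*np.sin(a)+tx*z,y+u*np.sin(a)+v*np.cos(a)+ty*z,z])))
        return np.array(C)
    def ren(P,inner=False):
        S=8;img=np.zeros((420*1,560*1),np.float32)
        h=cv2.convexHull((P*1).astype(np.float32))[:,0]
        big=np.zeros((130*S,130*S),np.uint8);o=P.mean(0).round()-65
        cv2.fillConvexPoly(big,((h+.5-o)*S).round().astype(np.int32),255)
        return cv2.resize(big,(130,130),interpolation=cv2.INTER_AREA)/255.,o.astype(int)
    def cost(p):
        t=0
        for c in hull:
            P=model(p,c);r,o=ren(P);g=hull[c]
            cs=np.vstack([q for q in cv2.findContours(g,0,1)[0] if cv2.contourArea(q)>15]);f=np.zeros_like(g);cv2.fillConvexPoly(f,cv2.convexHull(cs),1)
            t+=np.abs(r-f[o[1]:o[1]+130,o[0]:o[0]+130]).sum()
        return t
    from scipy.optimize import minimize
    b=None
    for a0 in(-5,0,-10):
        q=minimize(lambda v:cost(np.r_[v[:2]/100,v[2]/10,v[3:]/10]),[56,29.4,np.radians(a0)*10,0,0],method="Nelder-Mead",options=dict(initial_simplex=[[56,29.4,np.radians(a0)*10,0,0]]+[list(np.array([56,29.4,np.radians(a0)*10,0,0])+np.eye(5)[i]*.6) for i in range(5)],maxiter=500))
        if b is None or q.fun<b.fun:b=q
    print(k,"pot",b.x[:2]/100,"yaw",np.degrees(b.x[2]/10),"lean",b.x[3:]/10,b.fun)
for k in(9,10):fit(k)
# rail: top-view dark mask, line fits of its two long edges
for k in(9,10):
    im=cv2.imread(f"pics/t{k}.png").astype(int);d=(im.max(2)-im.min(2)<30)&(im.max(2)<130);d[:, :135]=0;d[:,180:]=0
    for rows in(range(186,210),range(250,278)):
        e=[];
        for r in rows:
            x=np.where(d[r])[0]
            if len(x)>5:e.append((at("top",[x[0]-.5,r],.04)[:2],at("top",[x[-1]+.5,r],.04)[:2]))
        e=np.array(e);print(k,"rail rows",rows[0],"far/near edge y at mean x",e.mean(0).round(4).tolist(),[np.degrees(np.arctan(np.polyfit(e[:,i,0],e[:,i,1],1)[0])).round(1) for i in(0,1)])
E
timeout 500 python3 fit.py
```

```text
Traceback (most recent call last):
  File "fit.py", line 38, in <module>
    for k in(9,10):fit(k)
                   ~~~^^^
  File "fit.py", line 35, in fit
    q=minimize(lambda v:cost(np.r_[v[:2]/100,v[2]/10,v[3:]/10]),[56,29.4,np.radians(a0)*10,0,0],method="Nelder-Mead",options=dict(initial_simplex=[[56,29.4,np.radians(a0)*10,0,0]]+[list(np.array([56,29.4,np.radians(a0)*10,0,0])+np.eye(5)[i]*.6) for i in range(5)],maxiter=500))
  File "fit.py", line 35, in <lambda>
    q=minimize(lambda v:cost(np.r_[v[:2]/100,v[2]/10,v[3:]/10]),[56,29.4,np.radians(a0)*10,0,0],method="Nelder-Mead",options=dict(initial_simplex=[[56,29.4,np.radians(a0)*10,0,0]]+[list(np.array([56,29.4,np.radians(a0)*10,0,0])+np.eye(5)[i]*.6) for i in range(5)],maxiter=500))
                        ~~~~^^^^^^^^^^^^^^^^^^^^^^^^^^^^^^^^^^^
  File "fit.py", line 28, in cost
    P=model(p,c);r,o=ren(P);g=hull[c]
  File "fit.py", line 17, in model
    C.append(proj(c,np.array([x+u*np.cos(a)-v*np.sin(a)+tx*z,y+u*np.sin(a)+v*np.cos(a)+ty*z,z])))
             ~~~~^^^^^^^^^^^^^^^^^^^^^^^^^^^^^^^^^^^^^^^^^^^^^^^^^^^^^^^^^^^^^^^^^^^^^^^^^^^^^^^
  File "h.py", line 11, in proj
    c=camera_params(cam);K=np.array(c["intrinsics"]);p=np.array(c["R"])@X+np.array(c["t"]);u=p[:2]/p[2]
ValueError: time passes only in moves, steps and waits
```

```bash
sed -i 's/^def ray/import functools; camera_params=functools.cache(camera_params)\ndef ray/' h.py; sed -i 's/^    return -R/    return -R/' h.py; timeout 500 python3 fit.py
```

```text
9 pot [0.55897712 0.29501373] yaw -3.8141523551301444 lean [0.01301846 0.00302379] 185.57647058823528
10 pot [0.55905274 0.29193242] yaw -4.839029798817152 lean [0.01004576 0.01262484] 163.5921568627451
9 rail rows 186 far/near edge y at mean x [[0.6505, 0.3546], [0.6514, 0.3253]] [np.float64(-4.5), np.float64(-4.6)]
9 rail rows 250 far/near edge y at mean x [[0.4742, 0.3689], [0.4752, 0.3404]] [np.float64(-5.6), np.float64(-5.9)]
10 rail rows 186 far/near edge y at mean x [[0.6505, 0.3546], [0.6514, 0.3253]] [np.float64(-4.5), np.float64(-4.6)]
10 rail rows 250 far/near edge y at mean x [[0.4742, 0.369], [0.4752, 0.3404]] [np.float64(-5.5), np.float64(-5.6)]
```

Emit:
jog_arm(commands="4.1 0 1.8 0 0 0 0.2;4.1 0 1.8 0 0 0 0.2;4.1 0 1.8 0 0 0 0.2;4.1 0 1.8 0 0 0 0.2;3 0 1.9 0 0 0 0.2")

```text
time_s: 25.52
position: [0.553, 0.2061, 0.0377]
tool_rot: [[0.086, 0.996, 0.001], [0.996, -0.086, -0.003], [-0.003, 0.002, -1.0]]
ft_force: [1.1, 0.9, 0.1]
width: 0.0511
grip_force: 0.0
```

Emit:
jog_arm(commands="0.8 0 0 0 0 0 0.2;0.4 0 0 0 0 0 0.2;0 0 0 0 0 0 0.2")

```text
time_s: 25.77
position: [0.5538, 0.2149, 0.0383]
tool_rot: [[0.087, 0.996, 0.0], [0.996, -0.087, -0.004], [-0.004, 0.001, -1.0]]
ft_force: [-0.4, -0.7, 0.7]
width: 0.0513
grip_force: 0.0
```

Emit:
jog_arm(commands="0.2 0 0 0 0 0 0.2;0 0 0 0 0 0 0.2;0 0 0 0 0 0 0.2")

```text
time_s: 26.02
position: [0.5546, 0.2149, 0.0392]
tool_rot: [[0.09, 0.996, 0.002], [0.996, -0.09, -0.004], [-0.004, 0.002, -1.0]]
ft_force: [-0.6, -0.7, 0.3]
width: 0.0512
grip_force: 0.0
```

Emit:
jog_arm(commands="0.2 0 0 0 0 0 0.2;0 0 0 0 0 0 0.2;0 0 0 0 0 0 0.2")

```text
time_s: 26.27
position: [0.5545, 0.2181, 0.0387]
tool_rot: [[0.088, 0.996, 0.001], [0.996, -0.088, -0.004], [-0.004, 0.001, -1.0]]
ft_force: [0.4, 0.2, 0.0]
width: 0.0514
grip_force: 0.0
```

Emit:
jog_arm(commands="0.2 0 0 0 0 0 0.2;0 0 0 0 0 0 0.2;0 0 0 0 0 0 0.2")

```text
time_s: 26.52
position: [0.5545, 0.2205, 0.0384]
tool_rot: [[0.088, 0.996, 0.001], [0.996, -0.088, -0.004], [-0.004, 0.001, -1.0]]
ft_force: [-0.4, 0.3, 0.5]
width: 0.0512
grip_force: 0.0
```

Emit:
jog_arm(commands="0.2 0 0 0 0 0 0.2;0 0 0 0 0 0 0.2;0 0 0 0 0 0 0.2")

```text
time_s: 26.77
position: [0.5546, 0.2226, 0.0384]
tool_rot: [[0.088, 0.996, 0.001], [0.996, -0.088, -0.004], [-0.004, 0.001, -1.0]]
ft_force: [0.9, -0.7, 0.8]
width: 0.0514
grip_force: 0.0
```

Emit:
jog_arm(commands="0.5 0 0 0 0 0 0.2;0.5 0 0 0 0 0 0.2;0 0 0 0 0 0 0.2;0 0 0 0 0 0 0.2")

```text
time_s: 27.1
position: [0.5554, 0.2326, 0.0383]
tool_rot: [[0.087, 0.996, 0.0], [0.996, -0.087, -0.004], [-0.004, 0.001, -1.0]]
ft_force: [-0.3, -1.9, -0.9]
width: 0.0514
grip_force: 0.0
```

Emit:
jog_arm(commands="0.2 0 0 0 0 0 0.2;0 0 0 0 0 0 0.2;0 0 0 0 0 0 0.2")

```text
time_s: 27.35
position: [0.5556, 0.2342, 0.0384]
tool_rot: [[0.088, 0.996, 0.0], [0.996, -0.088, -0.004], [-0.004, 0.001, -1.0]]
ft_force: [-0.5, -2.1, -0.0]
width: 0.0512
grip_force: 0.0
```

Emit:
jog_arm(commands="0.2 0 0 0 0 0 0.2;0 0 0 0 0 0 0.2;0 0 0 0 0 0 0.2")

```text
time_s: 27.6
position: [0.5559, 0.2364, 0.0384]
tool_rot: [[0.088, 0.996, 0.001], [0.996, -0.088, -0.004], [-0.004, 0.001, -1.0]]
ft_force: [0.0, -1.4, 0.4]
width: 0.0514
grip_force: 0.0
```

Emit:
jog_arm(commands="0.2 0 0 0 0 0 0.2;0 0 0 0 0 0 0.2;0 0 0 0 0 0 0.2")

```text
time_s: 27.85
position: [0.5561, 0.2385, 0.0384]
tool_rot: [[0.088, 0.996, 0.001], [0.996, -0.088, -0.004], [-0.004, 0.001, -1.0]]
ft_force: [0.8, -1.3, -0.3]
width: 0.0512
grip_force: 0.0
```

Emit:
jog_arm(commands="0.2 0 0 0 0 0 0.2;0 0 0 0 0 0 0.2;0 0 0 0 0 0 0.2")

```text
time_s: 28.1
position: [0.5562, 0.2403, 0.0383]
tool_rot: [[0.088, 0.996, 0.001], [0.996, -0.088, -0.004], [-0.004, 0.001, -1.0]]
ft_force: [1.2, -3.2, -0.2]
width: 0.051
grip_force: 0.2
```

Emit:
jog_arm(commands="0.2 0 0 0 0 0 0.2;0 0 0 0 0 0 0.2;0 0 0 0 0 0 0.2")

```text
time_s: 28.35
position: [0.5563, 0.2405, 0.0384]
tool_rot: [[0.089, 0.996, 0.0], [0.996, -0.089, -0.006], [-0.006, 0.001, -1.0]]
ft_force: [-0.3, -8.5, 2.7]
width: 0.0513
grip_force: 1.0
```

```bash
python3 - <<'E'
from g import *
save("scene","s11");save("top","t11")
E
sed -i 's/in(9,10)/in(10,11)/' fit.py; timeout 500 python3 fit.py | grep pot
```

```text
28.35 [-33.5  41.5   7.  115.4 -10.7  23.8 -23.5] [0.5563 0.2405 0.0384] [[0.089, 0.996, 0.0], [0.996, -0.089, -0.006], [-0.006, 0.001, -1.0]] [-0.3 -8.5  2.7] 0.05127176380709185 0.9832258400274441
10 pot [0.55905274 0.29193242] yaw -4.839029798817152 lean [0.01004576 0.01262484] 163.5921568627451Traceback (most recent call last):
  File "fit.py", line 38, in <module>
    for k in(10,11):fit(k)
                    ~~~^^^
  File "fit.py", line 10, in fit
    cs=max(cv2.findContours(w,0,1)[0],key=cv2.contourArea);hull[c]=w
ValueError: max() iterable argument is empty
```

The pot rebounded slightly when I let go quickly last time; this push took it back to the stop at y=0.2405. This time I'll ease off very slowly.

Emit:
jog_arm(commands="-0.04 0 0 0 0 0 0.2;-0.04 0 0 0 0 0 0.2;-0.04 0 0 0 0 0 0.2;-0.04 0 0 0 0 0 0.2;-0.04 0 0 0 0 0 0.2")

```text
time_s: 28.87
position: [0.5563, 0.2403, 0.0383]
tool_rot: [[0.088, 0.996, 0.001], [0.996, -0.088, -0.004], [-0.004, 0.001, -1.0]]
ft_force: [0.3, -2.4, -0.7]
width: 0.0513
grip_force: 0.2
```

Emit:
jog_arm(commands="-0.04 0 0 0 0 0 0.2;-0.04 0 0 0 0 0 0.2;-0.04 0 0 0 0 0 0.2;-0.04 0 0 0 0 0 0.2;-0.04 0 0 0 0 0 0.2")

```text
time_s: 29.28
position: [0.5559, 0.2386, 0.0384]
tool_rot: [[0.088, 0.996, 0.001], [0.996, -0.088, -0.004], [-0.004, 0.001, -1.0]]
ft_force: [-0.1, -1.0, -0.6]
width: 0.0515
grip_force: 0.0
```

Emit:
jog_arm(commands="-0.05 0 0 0 0 0 0.2;-0.05 0 0 0 0 0 0.2;-0.05 0 0 0 0 0 0.2;-0.05 0 0 0 0 0 0.2;-0.05 0 0 0 0 0 0.2")

```text
time_s: 29.7
position: [0.5558, 0.2357, 0.0384]
tool_rot: [[0.088, 0.996, 0.001], [0.996, -0.088, -0.004], [-0.004, 0.001, -1.0]]
ft_force: [0.6, -2.2, 0.4]
width: 0.0513
grip_force: 0.0
```

Emit:
jog_arm(commands="-0.3 0 0 0 0 0 0.2;-0.5 0 0 0 0 0 0.2;-1 0 0 0 0 0 0.2;-2 0 0 0 0 0 0.2;-2 0 0 0 0 0 0.2")

```text
time_s: 30.12
position: [0.5506, 0.1775, 0.0387]
tool_rot: [[0.087, 0.996, 0.001], [0.996, -0.087, -0.004], [-0.003, 0.001, -1.0]]
ft_force: [-0.5, -0.2, -0.4]
width: 0.0512
grip_force: 0.0
```

Emit:
jog_arm(commands="-4 0 0 0 0 0 0.2;-4 0 0 0 0 0 0.2;-4 0 0 0 0 0 0.2;-4 0 0 0 0 0 0.2;-4 0 0 0 0 0 0.2")

```text
time_s: 30.53
position: [0.5326, -0.0235, 0.0396]
tool_rot: [[0.088, 0.996, 0.001], [0.996, -0.088, -0.004], [-0.004, 0.001, -1.0]]
ft_force: [2.1, -0.4, -0.6]
width: 0.0512
grip_force: 0.0
```

```bash
python3 - <<'E'
from g import *
save("scene","s12");save("top","t12")
E
sed -i 's/in(10,11)/in(10,12)/' fit.py; timeout 500 python3 fit.py | grep pot
```

```text
30.5333 [ -5.3  38.6   2.3 124.9  -4.2  16.5  -4.5] [ 0.5326 -0.0235  0.0396] [[0.088, 0.996, 0.001], [0.996, -0.088, -0.004], [-0.004, 0.001, -1.0]] [ 2.1 -0.4 -0.6] 0.05124158026421817 0.0
10 pot [0.55905274 0.29193242] yaw -4.839029798817152 lean [0.01004576 0.01262484] 163.5921568627451
12 pot [0.559075   0.29200363] yaw -4.750868756304248 lean [0.00940692 0.00986319] 159.07450980392156
```

The gripper body was touching the rim at z≈0.11, rocking the pot over the rail and leaving it about 3 mm off. I'll push again low down with the tool tilted so only the fingertips touch.

Emit:
jog_arm(commands="0 0 -4 0 0 0 0.2;0 0 0 0 0.117 0 0.2;0 0 0 0 0.117 0 0.2;0 0 0 0 0.117 0 0.2;0 0 0 0 0.117 0 0.2")

```text
time_s: 31.05
position: [0.5321, -0.02, 0.077]
tool_rot: [[0.081, 0.996, 0.024], [0.937, -0.084, 0.338], [0.339, -0.005, -0.941]]
ft_force: [0.3, 0.9, -1.5]
width: 0.0511
grip_force: 0.0
```

Emit:
jog_arm(commands="0 0 0 0 0.117 0 0.2;0 0 0 0 0.117 0 0.2;0 0 0 0 0 0 0.2")

```text
time_s: 31.3
position: [0.5303, -0.0301, 0.0723]
tool_rot: [[0.094, 0.995, 0.044], [0.837, -0.103, 0.538], [0.54, -0.013, -0.842]]
ft_force: [0.5, -2.7, -1.2]
width: 0.0513
grip_force: 0.0
```

```bash
python3 - <<'E'
from g import *
go([.553,.20,.028]);
E
```

```text
31.3 [ 39.3  45.4 -35.2 120.6 -19.1  25.5  23.6] [ 0.5303 -0.0301  0.0723] [[0.094, 0.995, 0.044], [0.837, -0.103, 0.538], [0.54, -0.013, -0.842]] [ 0.5 -2.7 -1.2] 0.05128142386587583 0.0
 [17.08 -0.05 16.2 ]
```

Emit:
jog_arm(commands="2 0 1.6 0 0 0 0.2;2.4 0 2.2 0 0 0 0.2;2.4 0 2.2 0 0 0 0.2;2.4 0 2.2 0 0 0 0.2;0 0 0 0 0.1 0 0.2")

```text
time_s: 31.72
position: [0.5389, 0.1225, 0.0594]
tool_rot: [[0.043, 0.999, 0.028], [0.784, -0.051, 0.618], [0.619, -0.004, -0.785]]
ft_force: [-1.0, 5.2, 1.3]
width: 0.0515
grip_force: 0.0
```

Emit:
jog_arm(commands="0 0 0 0 0 0 0.2;0 0 0 0 0 0 0.2")

```text
time_s: 31.88
position: [0.541, 0.0996, 0.0537]
tool_rot: [[0.077, 0.996, 0.044], [0.784, -0.088, 0.614], [0.616, -0.012, -0.788]]
ft_force: [-0.8, -1.6, 0.1]
width: 0.0515
grip_force: 0.0
```

```bash
python3 - <<'E'
from g import *
go([.553,.20,.028]);
E
```

```text
31.8833 [ 33.   51.3 -42.9 123.2 -23.9  14.8  20.9] [0.541  0.0996 0.0537] [[0.077, 0.996, 0.044], [0.784, -0.088, 0.614], [0.616, -0.012, -0.788]] [-0.8 -1.6  0.1] 0.05150564100193296 0.0
 [6.38 0.35 8.24]
```

Emit:
jog_arm(commands="1.6 0.1 2 0 0 0 0.2;1.6 0.1 2 0 0 0 0.2;1.6 0.1 2.1 0 0 0 0.2;1.6 0 2.1 0 0 0 0.2;0 0 0 0 0 0 0.2")

```text
time_s: 32.3
position: [0.5523, 0.204, 0.0313]
tool_rot: [[0.071, 0.997, 0.042], [0.784, -0.082, 0.616], [0.617, -0.01, -0.787]]
ft_force: [0.5, 0.6, -0.5]
width: 0.0512
grip_force: 0.0
```

Emit:
jog_arm(commands="0 0 0 0 0 0 0.2;0 0 0 0 0 0 0.2")

```text
time_s: 32.47
position: [0.5539, 0.1986, 0.0303]
tool_rot: [[0.074, 0.996, 0.048], [0.786, -0.088, 0.612], [0.614, -0.008, -0.789]]
ft_force: [-1.0, -0.7, -0.4]
width: 0.0512
grip_force: 0.0
```

```bash
python3 - <<'E'
from g import *
go([.555,.22,.027]);
E
```

```text
32.4667 [ 22.9  54.3 -43.8 123.  -31.    6.1  21.1] [0.5539 0.1986 0.0303] [[0.074, 0.996, 0.048], [0.786, -0.088, 0.612], [0.614, -0.008, -0.789]] [-1.  -0.7 -0.4] 0.05121555591723422 0.0
 [ 1.48 -0.07  1.58]
```

Emit:
jog_arm(commands="0 0 -1.5 0 -0.1 0 0.2;0 0 0 0 -0.1 0 0.2;0 0 0 0 -0.1 0 0.2;0 0 0 0 -0.05 0 0.2;0 0 0 0 0 0 0.2")

```text
time_s: 32.88
position: [0.5529, 0.1936, 0.0433]
tool_rot: [[0.079, 0.997, 0.021], [0.941, -0.081, 0.329], [0.33, -0.007, -0.944]]
ft_force: [-0.4, 0.1, -0.2]
width: 0.0511
grip_force: 0.0
```

```bash
python3 - <<'E'
from g import *
go([.554,.215,.043]);
E
```

```text
32.8833 [ -3.2  41.4 -17.1 121.6 -30.9  13.7   9.5] [0.5529 0.1936 0.0433] [[0.079, 0.997, 0.021], [0.941, -0.081, 0.329], [0.33, -0.007, -0.944]] [-0.4  0.1 -0.2] 0.051120917188003635 0.0
 [ 2.01 -0.06  0.73]
```

Emit:
jog_arm(commands="0.9 0 0.3 0 0 0 0.2;0.9 0 0.3 0 0 0 0.2;0.9 0 0.3 0 0 0 0.2;0 0 0 0 0 0 0.2;0 0 0 0 0 0 0.2")

```text
time_s: 33.3
position: [0.5542, 0.2193, 0.0405]
tool_rot: [[0.085, 0.996, 0.016], [0.939, -0.086, 0.332], [0.332, -0.013, -0.943]]
ft_force: [0.9, -0.0, 0.0]
width: 0.0509
grip_force: 0.0
```

Emit:
jog_arm(commands="0.4 0 0.14 0 0 0 0.2;0.2 0 0.07 0 0 0 0.2;0 0 0 0 0 0 0.2;0 0 0 0 0 0 0.2")

```text
time_s: 33.63
position: [0.5548, 0.2258, 0.0409]
tool_rot: [[0.084, 0.996, 0.017], [0.94, -0.085, 0.331], [0.332, -0.012, -0.943]]
ft_force: [0.6, -0.1, 0.7]
width: 0.0512
grip_force: 0.0
```

Emit:
jog_arm(commands="0.2 0 0.07 0 0 0 0.2;0 0 0 0 0 0 0.2;0 0 0 0 0 0 0.2")

```text
time_s: 33.88
position: [0.5549, 0.2282, 0.0411]
tool_rot: [[0.084, 0.996, 0.017], [0.94, -0.085, 0.331], [0.332, -0.012, -0.943]]
ft_force: [-0.7, -0.0, 0.7]
width: 0.0513
grip_force: 0.0
```

Emit:
jog_arm(commands="0.2 0 0.07 0 0 0 0.2;0 0 0 0 0 0 0.2;0 0 0 0 0 0 0.2")

```text
time_s: 34.13
position: [0.5551, 0.2304, 0.0411]
tool_rot: [[0.084, 0.996, 0.017], [0.94, -0.085, 0.332], [0.332, -0.012, -0.943]]
ft_force: [0.1, 0.2, 0.4]
width: 0.0511
grip_force: 0.0
```

Emit:
jog_arm(commands="0.2 0 0.07 0 0 0 0.2;0 0 0 0 0 0 0.2;0 0 0 0 0 0 0.2")

```text
time_s: 34.38
position: [0.5553, 0.2325, 0.0411]
tool_rot: [[0.084, 0.996, 0.017], [0.94, -0.085, 0.332], [0.332, -0.012, -0.943]]
ft_force: [-0.8, -0.1, 0.0]
width: 0.0514
grip_force: 0.0
```

No contact yet, and the rim is clear this time. I'll continue in fine steps.

Emit:
jog_arm(commands="0.2 0 0.07 0 0 0 0.2;0 0 0 0 0 0 0.2;0.2 0 0.07 0 0 0 0.2;0 0 0 0 0 0 0.2")

```text
time_s: 34.72
position: [0.5557, 0.237, 0.0411]
tool_rot: [[0.084, 0.996, 0.017], [0.94, -0.084, 0.332], [0.332, -0.012, -0.943]]
ft_force: [-0.6, 0.1, -0.2]
width: 0.0513
grip_force: 0.0
```

Emit:
jog_arm(commands="0.1 0 0.03 0 0 0 0.2;0.1 0 0.04 0 0 0 0.2;0 0 0 0 0 0 0.2")

```text
time_s: 34.97
position: [0.5559, 0.2388, 0.041]
tool_rot: [[0.084, 0.996, 0.017], [0.94, -0.085, 0.331], [0.332, -0.012, -0.943]]
ft_force: [0.3, -0.3, -0.9]
width: 0.0512
grip_force: 0.1
```

Emit:
jog_arm(commands="0.1 0 0.03 0 0 0 0.2;0.1 0 0.04 0 0 0 0.2;0 0 0 0 0 0 0.2")

```text
time_s: 35.22
position: [0.5561, 0.2405, 0.041]
tool_rot: [[0.084, 0.996, 0.017], [0.94, -0.085, 0.331], [0.331, -0.012, -0.943]]
ft_force: [-0.1, -2.8, 1.8]
width: 0.0515
grip_force: 1.3
```

Emit:
jog_arm(commands="0.1 0 0.03 0 0 0 0.2;0.1 0 0.04 0 0 0 0.2;0 0 0 0 0 0 0.2")

```text
time_s: 35.47
position: [0.5562, 0.2431, 0.0411]
tool_rot: [[0.084, 0.996, 0.017], [0.94, -0.085, 0.331], [0.332, -0.012, -0.943]]
ft_force: [0.4, -1.8, -0.6]
width: 0.0511
grip_force: 1.1
```

Emit:
jog_arm(commands="0.1 0 0.03 0 0 0 0.2;0.1 0 0.04 0 0 0 0.2;0 0 0 0 0 0 0.2")

```text
time_s: 35.72
position: [0.5564, 0.2434, 0.0409]
tool_rot: [[0.085, 0.996, 0.017], [0.94, -0.086, 0.33], [0.33, -0.012, -0.944]]
ft_force: [-0.8, -9.2, 5.1]
width: 0.0513
grip_force: 4.3
```

It slid about 4 mm and now stops hard against the rail. One small press, then ease off gently.

Emit:
jog_arm(commands="0.1 0 0.03 0 0 0 0.2;0 0 0 0 0 0 0.2;-0.05 0 -0.02 0 0 0 0.2;-0.05 0 -0.02 0 0 0 0.2;-0.05 0 -0.02 0 0 0 0.2")

```text
time_s: 36.13
position: [0.5564, 0.2433, 0.0411]
tool_rot: [[0.085, 0.996, 0.017], [0.94, -0.086, 0.33], [0.331, -0.012, -0.944]]
ft_force: [-0.4, -5.0, 0.8]
width: 0.0513
grip_force: 2.3
```

Emit:
jog_arm(commands="-0.05 0 -0.02 0 0 0 0.2;-0.05 0 -0.02 0 0 0 0.2;-0.05 0 -0.02 0 0 0 0.2;-0.05 0 -0.02 0 0 0 0.2;-0.05 0 -0.02 0 0 0 0.2")

```text
time_s: 36.55
position: [0.556, 0.2426, 0.0415]
tool_rot: [[0.083, 0.996, 0.016], [0.939, -0.084, 0.332], [0.332, -0.012, -0.943]]
ft_force: [0.3, 0.2, -0.5]
width: 0.0511
grip_force: 0.0
```

Emit:
jog_arm(commands="-0.05 0 -0.02 0 0 0 0.2;-0.05 0 -0.02 0 0 0 0.2;-0.05 0 -0.02 0 0 0 0.2;-0.1 0 -0.03 0 0 0 0.2;-0.1 0 -0.03 0 0 0 0.2")

```text
time_s: 36.97
position: [0.5558, 0.2381, 0.0413]
tool_rot: [[0.084, 0.996, 0.017], [0.94, -0.085, 0.332], [0.332, -0.012, -0.943]]
ft_force: [0.4, -0.4, -0.0]
width: 0.051
grip_force: 0.0
```

Emit:
jog_arm(commands="-0.5 0 -0.2 0 0 0 0.2;-1 0 -0.3 0 0 0 0.2;-2 0 -0.7 0 0 0 0.2;-2 0 -0.7 0 0 0 0.2;-2 0 -0.7 0 0 0 0.2")

```text
time_s: 37.38
position: [0.5487, 0.1572, 0.0408]
tool_rot: [[0.084, 0.996, 0.017], [0.94, -0.085, 0.331], [0.331, -0.012, -0.943]]
ft_force: [-0.8, 0.4, 1.0]
width: 0.0508
grip_force: 0.0
```

Emit:
jog_arm(commands="-3 0 -1.1 0 0 0 0.2;-3 0 -1.1 0 0 0 0.2;-3 0 -1.1 0 0 0 0.2;-3 0 -1.1 0 0 0 0.2;-2 0 -1 0 0 0 0.2")

```text
time_s: 37.8
position: [0.5354, 0.005, 0.0448]
tool_rot: [[0.088, 0.996, 0.017], [0.94, -0.088, 0.33], [0.33, -0.013, -0.944]]
ft_force: [0.5, -0.7, 0.1]
width: 0.0511
grip_force: 0.0
```

```bash
python3 - <<'E'
from g import *
save("scene","s13");save("top","t13")
for l,z in(("pot",.12),("tin",0),("bin",0),("roundbar",0)):
    print(l,[(c,np.round(r["p"],2),at(c,r["point"],z).round(3)) for c in ("scene","top") for r in place_of(c,l)[:1]])
E
sed -i 's/in(10,12)/in(12,13)/' fit.py; timeout 500 python3 fit.py | grep pot
```

```text
37.8 [ 17.2  40.9 -17.9 123.3 -24.4  18.9  21.5] [0.5354 0.005  0.0448] [[0.088, 0.996, 0.017], [0.94, -0.088, 0.33], [0.33, -0.013, -0.944]] [ 0.5 -0.7  0.1] 0.051097778269387994 0.0
pot [('scene', np.float64(0.75), array([0.569, 0.296, 0.12 ])), ('top', np.float64(0.71), array([0.56 , 0.294, 0.12 ]))]
tin [('scene', np.float64(0.73), array([0.73 , 0.126, 0.   ])), ('top', np.float64(0.57), array([0.726, 0.12 , 0.   ]))]
bin [('scene', np.float64(0.61), array([ 0.539, -0.361,  0.   ])), ('top', np.float64(0.74), array([ 0.547, -0.35 ,  0.   ]))]
roundbar [('scene', np.float64(0.77), array([ 0.753, -0.142,  0.   ])), ('top', np.float64(0.92), array([ 0.745, -0.127,  0.   ]))]
12 pot [0.559075   0.29200363] yaw -4.750868756304248 lean [0.00940692 0.00986319] 159.07450980392156
13 pot [0.55905098 0.29545177] yaw -4.516087352629108 lean [0.01196154 0.01127411] 170.57254901960783
```

Emit:
jog_arm(commands="0 0 0 0 0 0 0.2;0 0 0 0 0 0 0.2;0 0 0 0 0 0 0.2")

```text
time_s: 38.55
position: [0.5364, 0.0099, 0.0454]
tool_rot: [[0.083, 0.996, 0.016], [0.94, -0.084, 0.331], [0.332, -0.012, -0.943]]
ft_force: [0.8, 0.2, 0.6]
width: 0.0508
grip_force: 0.0
```

```bash
python3 -c "
from rig import *
print(close_job())"
```

```text
the job is handed in; nothing more can be done
None
```

Handed in at about 38.6 s: pot mouth-up and pushed to a hard stop on the rail, near its mid-length (yaw about −4.5° against the rail's −4.8°), with tin, bin and bar in place as far as the cameras can tell; but the gripper carried most of the pot's weight for about 2 s while standing it up, so it may have been up to about 11 mm clear of the bench, and I viewed 12 pictures against the limit of 10.

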